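# Unload, reload and start the cassette dryer

## Robot

A 6-joint arm with a two-finger parallel gripper is mounted at the origin on the work surface. World frame = base frame: x ahead of the robot, y to its left, z up, the work surface at z = 0. Lengths are in m, angles in rad, forces in N, time in s.
With the tool pointing down it reaches from about 0.3 to 0.875 m from the base axis. Payload 6.4 kg.
Tool frame: the origin (TCP) lies between the finger pads; the fingertips stand 19 mm ahead of it and the grasp point (between the pads) is the TCP (ctrl.tips_ahead is the z of the fingertips in the tool frame, in m); z points along the fingers, y is the line along which they close (so a half turn about z gives the same grasp; the last joint's range is limited). The gripper opens to 85 mm and grips with 20 to 120 N. Pads are 22 mm wide; open, the fingers measure 114 mm over their backs; the gripper's body (76 mm by 85 mm) begins 54 mm behind the grasp point. The pads swing forward as they close: fully open they stand 13 mm farther back than shut.
Start: joints at [0.932, 0.181, 1.607, -0, 1.354, -0.206], TCP at [0.241, 0.522, 0.25] pointing down, gripper open.
Joint ranges: [-2.99, 2.99], [-0.89, 2.07], [0.3, 2.58], [-1.14, 4.28], [0, 2.63], [-3.12, 3.12]. Speed limits (rad/s): [2.57, 2.57, 3.01, 3.14, 3.14, 3.14].

## Interface

Orientations are given as a unit quaternion [w, x, y, z].
In Python, from bench import readout, vision, ctrl gives the robot as it stands.
- The arm moves only by the tool play_rows, never from a script. Its arguments are lists of equal length, an entry for each row: "xyz": the shift along the tool's x, y, z in mm, a list of three; "rot": the turn, a rotation vector about the tool's x, y, z in rad, a list of three; "grip": the opening, from 0 (shut) to 1 (fully open). In form: {"xyz": [[x, y, z], ...], "rot": [[rx, ry, rz], ...], "grip": [grip, ...]}. A call has exactly 10 rows; each row is the pose to reach, as a shift and turn from the pose commanded when the call began, along the tool's axes at that moment; what a row does not reach only later rows make up. A row lasts 1/8 s, in which the tool goes at most 62.5 mm and 10.7 degrees, less where a joint would pass 70% of its speed; a pose out of reach is approached as far as the arm can. A call with a gripper value outside its range is refused whole. The fingers move at their own pace and stop on an object; the grip force is fixed at half the most. Time passes only in rows, so rows that repeat a pose let the fingers close, or fill a call up. It gives the time, the measured TCP pose, the force, the opening and the grip force at its end, in the units of the state.
- readout.get_obs(): the state, without advancing time (a new reading comes with each control period).
- vision.camera(name): name is "scene" or "side" or "wrist"; returns a dict with "color" (420x560x3 uint8, red, green, blue), "depth" (420x560 float32, m along the optical axis (not along the pixel's ray), 0 where there is no reading), "camera_matrix" (3x3 intrinsics, pixels), "extrinsics" (4x4, takes a point from camera to world coordinates); the wrist camera has in their place "hand_eye" (4x4, takes a point from camera to tool coordinates, whose origin is the TCP and whose axes are the flange's). Camera axes: x right, y down, z forward; pixel columns grow to the right and rows downward; lengths in m; the calibration is good to about 2 mm. A picture is of the moment at which its call begins: read the wrist's pose just before it.
- ctrl.hand_in(): hands the job in; it is judged then, once.
The state is a dict: "time_s": time; "q": joint angles; "dq": joint speeds; "joint_efforts": joint torques, N m; "eef_pos": TCP position; "eef_rot": TCP orientation; "wrist_force": force on the tool from outside, world axes, zero at the start; "torque": the same for the moment, N m; "opening": opening from 0.0 (shut) to 1.0 (fully open); "grasp_force": force on a finger pad.
Only numpy, scipy, OpenCV 4.12 (cv2) and the standard library are available. Lean on these libraries where they do the work, as an engineer would, in place of code of your own. Each camera call takes 0.05 s, during which the arm holds its last target. There are 200 camera calls.

## Task

Run the next load of the cassette dryer: lift the steel retaining bar out of its red keeper and swing it clear of the bays, put the dry green cassette flat in the white basket, and lay every wet purple cassette flat on the floor of a bay of its own. Then swing the bar back, lift it over the keeper and let it drop fully into the notch, and only after that turn the timer knob clockwise from off by one click for each purple cassette loaded. Do not shift or tip the amber bottle, the steel beaker or the blue carton.

Things in the scene. Friction and masses are not known exactly. Their poses are not given: they have to be found in the camera images.
- dryer: cassette dryer, fixed: white base 290 x 260 mm, 24 mm high, with a steel tray of four bays (2 x 2). Origin: centre of its underside, on the counter; x points from the bar's hinge post (nearest the robot) to the red keeper, y to the left, z up. Grey timer pod, 100 x 78 mm and 46 mm high, on its right side (centre x = -30, y = -166 mm).
- bay1 (a point): centre of the floor of the near right bay (dryer x = -42, y = -60 mm, 30 mm above the counter; axes as the dryer's). Inside 60 mm (x) by 112 mm (y): a cassette lies with its length along the dryer's y. Walls rise 10 mm above the floor (24 mm thick between the two rows, 8 mm elsewhere).
- bay2 (a point): centre of the floor of the near left bay (dryer x = -42, y = 60 mm, 30 mm above the counter; axes as the dryer's). Inside 60 mm (x) by 112 mm (y): a cassette lies with its length along the dryer's y. Walls rise 10 mm above the floor (24 mm thick between the two rows, 8 mm elsewhere).
- bay3 (a point): centre of the floor of the far right bay (dryer x = 42, y = -60 mm, 30 mm above the counter; axes as the dryer's). Inside 60 mm (x) by 112 mm (y): a cassette lies with its length along the dryer's y. Walls rise 10 mm above the floor (24 mm thick between the two rows, 8 mm elsewhere).
- bay4 (a point): centre of the floor of the far left bay (dryer x = 42, y = 60 mm, 30 mm above the counter; axes as the dryer's). Inside 60 mm (x) by 112 mm (y): a cassette lies with its length along the dryer's y. Walls rise 10 mm above the floor (24 mm thick between the two rows, 8 mm elsewhere).
- bar_hinge (a point): hinge of the steel retaining bar, dryer x = -115, y = 0, 70 mm above the counter: upright swing axis and level lift pin cross here. The bar (0.22 kg) is 12 mm square and runs 262 mm out from here, its centre line 70 mm high when down; two 96 mm cross plates on it (73 and 157 mm out) hold the cassettes down, about 5 mm above them.
- bar_swing (a joint): swing of the bar about the upright axis, rad: 0 = along the dryer's +x, over the middle of the bays and at the notch; grows counter-clockwise seen from above (to the dryer's +y); stop at 1.75, well clear of the bays. Light friction, stays where left. With the bar down in the notch the prongs stop the swing.
- bar_lift (a joint): lift of the bar about its level pin, rad: 0 = level and down (on a stop, whatever the swing), at most 0.6; falls to 0 by its weight when let go. At the keeper (215 mm from the hinge) its underside, 64 mm high when down, must rise above 96 mm to pass over a prong: 0.16 rad, about 40 mm at the grip.
- bar_grip (a point): middle of the upright blue grip at the bar's free end: a round peg 24 mm in diameter, from 76 to 104 mm above the counter when the bar is down (this point: 90 mm), 247 mm from the hinge axis, 32 mm beyond the keeper. Its z is the peg's axis, its x points away from the hinge.
- notch (a point): bottom of the notch in the red keeper, where the bar's underside rests: dryer x = 100, y = 0, 64 mm above the counter. The two prongs (8 mm round bars) stand 20 mm clear of one another and flare out above 76 mm, to 52 mm between centres at their tops, 96 mm above the counter; a bar let go over the mouth falls into the notch.
- timer (a joint): angle of the black timer knob: 0 = off (its start; white pointer at the red dot, towards the dryer's -x); grows as it turns clockwise seen from above; sprung detents every 0.5236 rad (30 degrees, one black dot each) pull it to the nearest click with up to about 0.05 N m. Stop at 5.24 rad.
- timer_grip (a point): on the knob's vertical axis, 77 mm above the counter: the height to grip. The knob's grip bar is 44 x 14 mm, from 53 to 85 mm above the counter. This frame's x runs along the grip bar (pointer at its -x end) and turns with it.
- basket: white open basket for dry cassettes, fixed: 120 x 190 x 35 mm (x, y, z), walls and floor 5 mm. Origin: centre of its underside, on the counter; its y is its length.
- wet1: bur cassette to be loaded (purple, wet): a closed box 100 x 48 x 28 mm (x, y, z), about 0.16 kg, with dark perforations on top and a dark band round the sides; lies flat on the black mat right of the dryer. Origin: centre of its underside; x runs along its length. It may be absent (then there is no pose).
- wet2: bur cassette to be loaded (purple, wet): a closed box 100 x 48 x 28 mm (x, y, z), about 0.16 kg, with dark perforations on top and a dark band round the sides; lies flat on the black mat right of the dryer. Origin: centre of its underside; x runs along its length. It may be absent (then there is no pose).
- wet3: bur cassette to be loaded (purple, wet): a closed box 100 x 48 x 28 mm (x, y, z), about 0.16 kg, with dark perforations on top and a dark band round the sides; lies flat on the black mat right of the dryer. Origin: centre of its underside; x runs along its length. It may be absent (then there is no pose).
- wet4: bur cassette to be loaded (purple, wet): a closed box 100 x 48 x 28 mm (x, y, z), about 0.16 kg, with dark perforations on top and a dark band round the sides; lies flat on the black mat right of the dryer. Origin: centre of its underside; x runs along its length. It may be absent (then there is no pose).
- dry: dry green bur cassette, same make: 100 x 48 x 28 mm, about 0.16 kg; starts in the far right bay of the dryer (dryer x = +42, y = -60 mm). Origin: centre of its underside; x runs along its length.
- spray: bystander: amber bottle with a white cap, 56 mm in diameter, 110 mm tall. Origin: centre of its underside.
- beaker: bystander: steel beaker, 72 mm across, 90 mm tall. Origin: centre of its underside.
- carton: bystander: blue carton 90 x 130 x 60 mm. Origin: centre of its underside.
Mind the look-alikes: they are no part of the job. What is shaped like the wet1 but pink or yellow is not meant.

How it is judged:
On the way, in this order (a step that is already met when the one before it is completed fails the run):
1. the bar is out of the keeper and swung clear of the bays (value of joint bar_swing above 1 rad), for 0.2 s.
2. the green cassette lies flat in the basket and every purple cassette lies flat on the floor of a bay (x of wet1 in the frame of dryer between -0.056 and 0.056 m and y of wet1 in the frame of dryer between -0.075 and 0.075 m and z of wet1 in the frame of dryer between 0.025 and 0.034 m and angle between each of wet1, wet2, wet3, wet4's own z axis and vertical below 0.08 rad and linear speed of each of wet1, wet2, wet3, wet4, dry below 0.03 m/s and x of wet2 in the frame of dryer between -0.056 and 0.056 m and y of wet2 in the frame of dryer between -0.075 and 0.075 m and z of wet2 in the frame of dryer between 0.025 and 0.034 m and x of wet3 in the frame of dryer between -0.056 and 0.056 m and y of wet3 in the frame of dryer between -0.075 and 0.075 m and z of wet3 in the frame of dryer between 0.025 and 0.034 m and x of wet4 in the frame of dryer between -0.056 and 0.056 m and y of wet4 in the frame of dryer between -0.075 and 0.075 m and z of wet4 in the frame of dryer between 0.025 and 0.034 m and x of dry in the frame of basket between -0.06 and 0.06 m and y of dry in the frame of basket between -0.095 and 0.095 m and z of dry in the frame of basket below 0.012 m and angle between dry's own z axis and vertical below 0.1 rad), for 0.2 s.
3. the bar is back and has dropped fully into the keeper's notch (value of joint bar_swing between -0.06 and 0.06 rad and value of joint bar_lift below 0.03 rad), for 0.3 s.
4. the timer stands as many clicks from off as there are purple cassettes ((((height (world z) of wet1 above -10 m or height (world z) of dryer below -1 m) and (height (world z) of wet2 above -10 m or height (world z) of dryer below -1 m) and (height (world z) of wet3 above -10 m or height (world z) of dryer below -1 m) and (height (world z) of wet4 above -10 m or height (world z) of dryer below -1 m) and value of joint timer between 1.9344 and 2.2544 rad) or (((height (world z) of each of wet2, wet1 below -10 m and height (world z) of dryer above -1 m) or (height (world z) of each of wet3, wet1 below -10 m and height (world z) of dryer above -1 m) or (height (world z) of each of wet3, wet2 below -10 m and height (world z) of dryer above -1 m) or (height (world z) of each of wet4, wet1 below -10 m and height (world z) of dryer above -1 m) or (height (world z) of each of wet4, wet2 below -10 m and height (world z) of dryer above -1 m) or (height (world z) of each of wet4, wet3 below -10 m and height (world z) of dryer above -1 m)) and value of joint timer between 0.8872 and 1.2072 rad) or (((height (world z) of wet1 below -10 m and height (world z) of dryer above -1 m) or (height (world z) of wet2 below -10 m and height (world z) of dryer above -1 m) or (height (world z) of wet3 below -10 m and height (world z) of dryer above -1 m) or (height (world z) of wet4 below -10 m and height (world z) of dryer above -1 m)) and (height (world z) of any of wet2, wet1 above -10 m or height (world z) of dryer below -1 m) and (height (world z) of any of wet3, wet1 above -10 m or height (world z) of dryer below -1 m) and (height (world z) of any of wet3, wet2 above -10 m or height (world z) of dryer below -1 m) and (height (world z) of any of wet4, wet1 above -10 m or height (world z) of dryer below -1 m) and (height (world z) of any of wet4, wet2 above -10 m or height (world z) of dryer below -1 m) and (height (world z) of any of wet4, wet3 above -10 m or height (world z) of dryer below -1 m) and value of joint timer between 1.4108 and 1.7308 rad))), for 0.3 s.
At the end, for the whole second after the job is handed in: Green cassette flat in the basket; every purple one flat (0.08 rad) and still on the floor of a bay (within 4 mm); bar level in the notch (swing within 0.06, lift under 0.03 rad); timer within 0.16 rad of n clicks, n = number of purple cassettes present (2 to 4) (all of step 2 and all of step 3 and (((height (world z) of wet1 above -10 m or height (world z) of dryer below -1 m) and (height (world z) of wet2 above -10 m or height (world z) of dryer below -1 m) and (height (world z) of wet3 above -10 m or height (world z) of dryer below -1 m) and (height (world z) of wet4 above -10 m or height (world z) of dryer below -1 m) and value of joint timer between 1.9344 and 2.2544 rad) or (((height (world z) of each of wet2, wet1 below -10 m and height (world z) of dryer above -1 m) or (height (world z) of each of wet3, wet1 below -10 m and height (world z) of dryer above -1 m) or (height (world z) of each of wet3, wet2 below -10 m and height (world z) of dryer above -1 m) or (height (world z) of each of wet4, wet1 below -10 m and height (world z) of dryer above -1 m) or (height (world z) of each of wet4, wet2 below -10 m and height (world z) of dryer above -1 m) or (height (world z) of each of wet4, wet3 below -10 m and height (world z) of dryer above -1 m)) and value of joint timer between 0.8872 and 1.2072 rad) or (((height (world z) of wet1 below -10 m and height (world z) of dryer above -1 m) or (height (world z) of wet2 below -10 m and height (world z) of dryer above -1 m) or (height (world z) of wet3 below -10 m and height (world z) of dryer above -1 m) or (height (world z) of wet4 below -10 m and height (world z) of dryer above -1 m)) and (height (world z) of any of wet2, wet1 above -10 m or height (world z) of dryer below -1 m) and (height (world z) of any of wet3, wet1 above -10 m or height (world z) of dryer below -1 m) and (height (world z) of any of wet3, wet2 above -10 m or height (world z) of dryer below -1 m) and (height (world z) of any of wet4, wet1 above -10 m or height (world z) of dryer below -1 m) and (height (world z) of any of wet4, wet2 above -10 m or height (world z) of dryer below -1 m) and (height (world z) of any of wet4, wet3 above -10 m or height (world z) of dryer below -1 m) and value of joint timer between 1.4108 and 1.7308 rad))); the robot touches nothing.
It fails at once if the spray bottle is shifted by more than 30 mm or tipped (distance of spray from where it was at the start of the episode above 0.03 m or angle between spray's own z axis and vertical above 0.3 rad).
It fails at once if the beaker is shifted by more than 30 mm or tipped (distance of beaker from where it was at the start of the episode above 0.03 m or angle between beaker's own z axis and vertical above 0.3 rad).
It fails at once if the carton is shifted by more than 30 mm or tipped (distance of carton from where it was at the start of the episode above 0.03 m or angle between carton's own z axis and vertical above 0.3 rad).
Of wet1, wet2, wet3, wet4 only 2 to 4 are there at a start; the rules pass over those that are not, and their reading is None.
At some moment in a run one of wet1, wet2, wet3, wet4, dry may be knocked a few centimetres aside while the robot is not near it.
Once in a run the grip may slacken for a moment while it holds something.
It also fails if it takes over 210 s, if anything falls off the work surface, if the arm or the gripper's body presses on something with over 40 N, if the wrist force passes 120 N, or if a joint passes its speed limit or range.

## Working session

There is one attempt and no reset: what is moved stays moved. The work goes in short steps, Python scripts to look and compute and a tool call to move; the robot and the scene stay as the last step left them, time stands still between calls to the robot, and variables do not carry over. Pictures are saved under pics/ and viewed, at most 14 in all, crops included, and the job is handed in when it is done.

Besides the shell and the picture viewer there is one more tool, called after "Request:" by a JSON object that holds its "op" and its "data", one argument or row to a line. play_rows: Moves the arm, as the interface text tells. Its arguments: {"type":"object","properties":{"xyz":{"type":"array","items":{"type":"array","items":{"type":"number"}}},"rot":{"type":"array","items":{"type":"array","items":{"type":"number"}}},"grip":{"type":"array","items":{"type":"number"}}},"required":["xyz","rot","grip"]}

```bash
mkdir -p pics; ls
cat > h.py <<'E'
import numpy as np, cv2
from bench import readout, vision, ctrl
from scipy.spatial.transform import Rotation as R
def tcp():
    o=readout.get_obs(); T=np.eye(4); q=o['eef_rot']
    T[:3,:3]=R.from_quat([q[1],q[2],q[3],q[0]]).as_matrix(); T[:3,3]=o['eef_pos']; return T
def look(name,fn=None):
    T=tcp(); c=vision.camera(name)
    E=c['extrinsics'] if name!='wrist' else T@np.array(c['hand_eye'])
    K=np.array(c['camera_matrix']); d=c['depth']
    v,u=np.mgrid[:d.shape[0],:d.shape[1]]
    P=np.stack([(u-K[0,2])*d/K[0,0],(v-K[1,2])*d/K[1,1],d,np.ones_like(d)],-1)@np.array(E).T
    P=P[...,:3]; P[d==0]=np.nan
    if fn: cv2.imwrite('pics/'+fn,c['color'][...,::-1])
    return c['color'],P
E
python3 - <<'E'
from h import *
o=readout.get_obs(); print({k:np.round(v,3) for k,v in o.items()})
for n in ['scene','side','wrist']:
    c,P=look(n,n+'0.png'); np.savez('pics/'+n+'0.npz',c=c,P=P)
    print(n, np.nanmin(P.reshape(-1,3),0),np.nanmax(P.reshape(-1,3),0))
a=cv2.imread('pics/scene0.png');b=cv2.imread('pics/side0.png')
E
```

```text
pics
{'time_s': np.float64(0.0), 'q': array([ 0.932,  0.182,  1.608,  0.   ,  1.354, -0.206]), 'dq': array([ 0.   , -0.   ,  0.   , -0.001, -0.001,  0.001]), 'joint_efforts': array([ 1.0000e-03, -4.4488e+01, -3.5134e+01, -0.0000e+00,  9.0000e-03,
       -0.0000e+00]), 'eef_pos': array([0.241, 0.522, 0.249]), 'eef_rot': array([-0.   ,  0.215,  0.977, -0.001]), 'wrist_force': array([-0.129,  1.218,  0.456]), 'torque': array([-0.015,  0.003,  0.018]), 'grasp_force': np.float64(0.0), 'opening': np.float64(1.004)}
scene [-1.35106844 -1.8894049  -0.77103326] [1.26804394 0.71552861 0.62077879]
side [-0.5463359  -0.85001733 -0.77999945] [1.88605562 1.87721237 0.71682019]
wrist [-0.04579506  0.0635312  -0.59910121] [0.696249   1.32863173 0.33234478]
```

View pics/scene0.png

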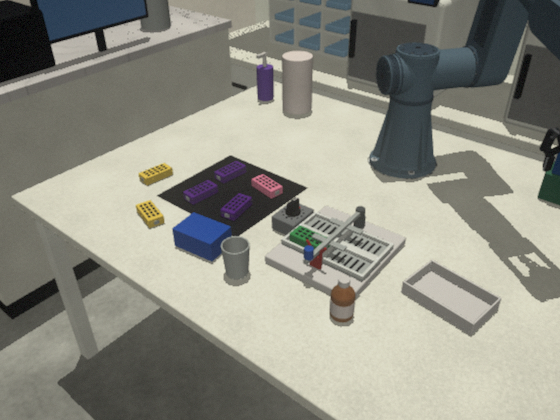

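View pics/side0.png

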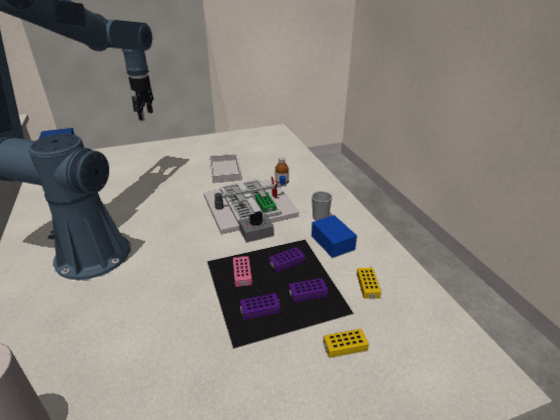

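Three purple cassettes on the mat (scene ≈(230,170),(200,190),(237,205)), pink and yellow are look-alikes; the dryer has the bar down, with the green cassette next to the keeper.

```bash
cat >> h.py <<'E'
def mask(c,name):
    h=cv2.cvtColor(c,cv2.COLOR_RGB2HSV).astype(int); H,S,V=h[...,0],h[...,1],h[...,2]
    return {'purple':(H>125)&(H<150)&(S>90)&(V>40),'green':(H>45)&(H<80)&(S>100)&(V>40),'blue':(H>105)&(H<125)&(S>150)&(V>50),
     'red':((H<8)|(H>173))&(S>140)&(V>50),'amber':(H>4)&(H<16)&(S>120)&(V>40)}[name]
def blobs(c,P,name,amin=25,zr=(-.02,.2),close=5):
    m=mask(c,name).astype(np.uint8)
    m=cv2.morphologyEx(m,cv2.MORPH_CLOSE,np.ones((close,close),np.uint8))
    n,l,s,ce=cv2.connectedComponentsWithStats(m)
    out=[]
    for i in range(1,n):
        if s[i,4]<amin: continue
        p=P[l==i]; p=p[np.isfinite(p).all(1)]; p=p[(p[:,2]>zr[0])&(p[:,2]<zr[1])]
        if len(p)<15: continue
        out.append((ce[i],p))
    return out
def rect(p):
    (x,y),(w,h),a=cv2.minAreaRect((p[:,:2]*1000).astype(np.float32))
    if w<h: w,h,a=h,w,a+90
    return np.round([x,y,w,h,(a+90)%180-90],1)
E
python3 - <<'E'
from h import *
for n in ['scene','side']:
    d=np.load(f'pics/{n}0.npz'); c,P=d['c'],d['P']
    for k in ['purple','green','blue','red','amber']:
        for ce,p in blobs(c,P,k):
            zt=np.percentile(p[:,2],95); t=p[p[:,2]>zt-.006]
            print(n,k,ce.round(),len(p),'zt',zt.round(4),'top',rect(t),'mean',p.mean(0).round(3))
# height map top view around the dryer, merged
Q=np.concatenate([np.load(f'pics/{n}0.npz')['P'].reshape(-1,3) for n in ['scene','side']])
C=np.concatenate([np.load(f'pics/{n}0.npz')['c'].reshape(-1,3) for n in ['scene','side']])
ok=np.isfinite(Q).all(1)&(Q[:,2]>-.05)&(Q[:,2]<.25)&(Q[:,0]>.1)&(Q[:,0]<.95)&(abs(Q[:,1])<.75); Q=Q[ok];C=C[ok]
img=np.full((600,800,3),128,np.uint8)
o=np.argsort(Q[:,2]); u=((.6-Q[o,1])*630).astype(int); v=((.95-Q[o,0])*630).astype(int)
k=(u>=0)&(u<800)&(v>=0)&(v<600)
for a,b,cc in zip(u[k],v[k],C[o][k]): img[b:b+2,a:a+2]=cc[::-1]
cv2.imwrite('pics/top.png',img)
E
```

```text
scene purple [265.  81.] 488 zt 0.1416 top [-106.2 -710.    58.6   50.1  -41.7] mean [-0.1   -0.702  0.084]
scene purple [230. 171.] 396 zt 0.0319 top [ 436.6 -392.1  101.8   51.3   -5.4] mean [ 0.44  -0.384  0.023]
scene purple [201. 191.] 464 zt 0.0319 top [ 580.8 -380.   103.4   49.6   -4.2] mean [ 0.583 -0.371  0.023]
scene purple [236. 206.] 520 zt 0.0316 top [ 569.  -237.4  103.5   49.2   10.6] mean [ 0.576 -0.231  0.023]
scene green [553. 186.] 324 zt 0.0901 top [-64.  443.7  53.9  31.8  43.2] mean [-0.055  0.464  0.053]
scene green [303. 236.] 330 zt 0.0611 top [604.2  48.8 100.7  53.2  65.7] mean [0.602 0.036 0.056]
scene blue [557. 166.] 78 zt 0.1505 top [-58.8 452.   10.2   4.3  13.7] mean [-0.06   0.456  0.119]
scene blue [202. 228.] 978 zt 0.0634 top [ 744.8 -193.7  126.    94.1  -81.5] mean [ 0.746 -0.189  0.06 ]
scene blue [309. 248.] 37 zt 0.1061 top [679.2 112.3  19.6  16.8  36.9] mean [0.679 0.113 0.103]
scene red [318. 261.] 86 zt 0.0867 top [646.8 132.6  11.4   2.8  82.9] mean [0.65  0.12  0.049]
scene amber [343. 295.] 301 zt 0.0883 top [730.3 247.6  35.8  20.2 -
[... 248 characters left out ...]
e purple [260. 306.] 782 zt 0.0295 top [ 430.9 -393.9   99.4   52.1   -4.9] mean [ 0.431 -0.4    0.022]
side green [265. 202.] 242 zt 0.0606 top [586.5  46.2 100.4  47.5 -88.2] mean [0.584 0.035 0.055]
side blue [ 56. 132.] 156 zt 0.1813 top [-120.8  638.4  113.3   66.3    2.3] mean [-0.121  0.64   0.179]
side blue [282. 180.] 42 zt 0.103 top [674.2 106.8  22.5  14.9  70.1] mean [0.673 0.103 0.092]
side blue [333. 236.] 1209 zt 0.0612 top [ 739.9 -197.4  131.7   90.6  -82.3] mean [ 0.733 -0.217  0.047]
side red [275. 189.] 58 zt 0.0871 top [641.6 107.5  56.6   3.7  87.8] mean [0.644 0.104 0.057]
side amber [281. 168.] 107 zt 0.0896 top [715.5 227.4  28.6  19.5 -17.3] mean [0.714 0.225 0.073]
```

View pics/top.png

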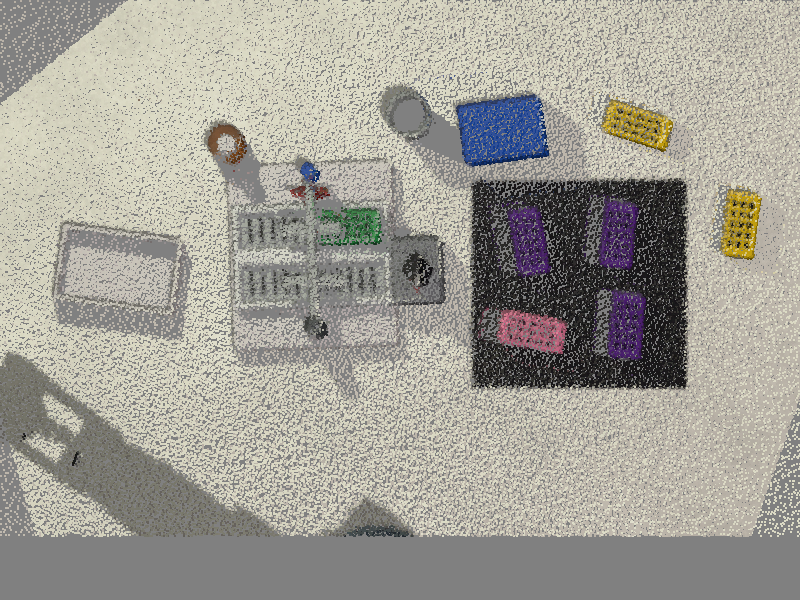

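```bash
cat >> h.py <<'E'
def mv(*targets):
    """targets (x,y,z mm, phi=world angle of tool y, rad): tool-axes xyz shift, rotvec from present pose"""
    T=tcp()
    print('at',(T[:3,3]*1000).round(1),'phi',np.arctan2(T[1,1],T[0,1]).round(3))
    for x,y,z,ph in targets:
        yv=np.array([np.cos(ph),np.sin(ph),0]); zv=np.array([0,0,-1.]); D=np.stack([np.cross(yv,zv),yv,zv],1)
        d=T[:3,:3].T@(np.array([x,y,z])/1000-T[:3,3])*1000
        rv=R.from_matrix(T[:3,:3].T@D).as_rotvec()
        print((x,y,z,ph),'-> xyz',d.round(1).tolist(),'rot',rv.round(3).tolist(),'|d|',np.linalg.norm(d).round())
E
python3 - <<'E'
from h import *
c=vision.camera('wrist'); print(np.round(c['hand_eye'],3).tolist(),np.round(c['camera_matrix'],1).tolist(), ctrl.tips_ahead)
mv((480,100,400,1.61))
E
```

```text
[[-0.001, -0.964, -0.265, 0.067], [1.0, -0.001, -0.0, 0.0], [0.0, -0.265, 0.964, -0.124], [0.0, 0.0, 0.0, 1.0]] [[324.6, 0.0, 278.9], [0.0, 324.6, 208.7], [0.0, 0.0, 1.0]] 0.019
at [241.  521.7 249.7] phi 1.138
(480, 100, 400, 1.61) -> xyz [-393.8, -282.7, -150.0] rot [-0.001, -0.0, -0.472] |d| 508.0
```

Request:
{"op": "play_rows", "data": {
  "xyz": [
    [-40,-28,-30],
    [-90,-65,-70],
    [-140,-100,-110],
    [-190,-136,-150],
    [-240,-172,-150],
    [-290,-208,-150],
    [-340,-244,-150],
    [-394,-283,-150],
    [-394,-283,-150],
    [-394,-283,-150]
  ],
  "rot": [
    [0,0,-0.1],
    [0,0,-0.2],
    [0,0,-0.3],
    [0,0,-0.4],
    [0,0,-0.472],
    [0,0,-0.472],
    [0,0,-0.472],
    [0,0,-0.472],
    [0,0,-0.472],
    [0,0,-0.472]
  ],
  "grip": [1,1,1,1,1,1,1,1,1,1]
}}

```text
time_s: 1.45
eef_pos: [0.4808, 0.0979, 0.3997]
eef_rot: [-0.001, -0.018, 1.0, -0.0]
wrist_force: [-0.5, 1.2, 0.2]
opening: 1.002
grasp_force: 0.0
```

Run:
```python
from h import *
c,P=look('wrist','w1.png'); np.savez('pics/w1.npz',c=c,P=P)
mv((480,100,400,1.61))
for k in ['green','blue','red','purple','amber']:
    for ce,p in blobs(c,P,k,amin=100):
        zt=np.percentile(p[:,2],95); t=p[p[:,2]>zt-.006]
        print(k,ce.round(),len(p),'zt',zt.round(4),'top',rect(t),'med',np.median(t,0).round(4))
```

```text
at [480.2  99.2 399.9] phi 1.608
(480, 100, 400, 1.61) -> xyz [0.2, 0.8, -0.1] rot [0.0, -0.001, -0.002] |d| 1.0
green [241. 235.] 1724 zt 0.0597 top [588.9  49.   97.5  47.4 -89. ] med [0.5852 0.0409 0.0583]
blue [ 85. 300.] 2001 zt 0.0614 top [ 719.4 -204.   118.1   45.3  -80.7] med [ 0.7141 -0.2221  0.0602]
blue [282. 302.] 247 zt 0.1036 top [675.8 110.2  21.4  19.2   2. ] med [0.6741 0.1102 0.1025]
red [273. 273.] 126 zt 0.0947 top [644.7  86.4   8.6   4.8 -83.5] med [0.6445 0.0862 0.0932]
red [292. 274.] 119 zt 0.0951 top [642.6 132.5  10.    5.1 -88.4] med [0.642  0.1331 0.0938]
purple [ 66. 211.] 1950 zt 0.0298 top [ 566.1 -238.9  100.    49.8    9.2] med [ 0.5637 -0.2374  0.0283]
amber [361. 317.] 742 zt 0.0906 top [714.5 238.3  32.8  23.4 -64.7] med [0.7109 0.2349 0.0879]
```

View pics/w1.png

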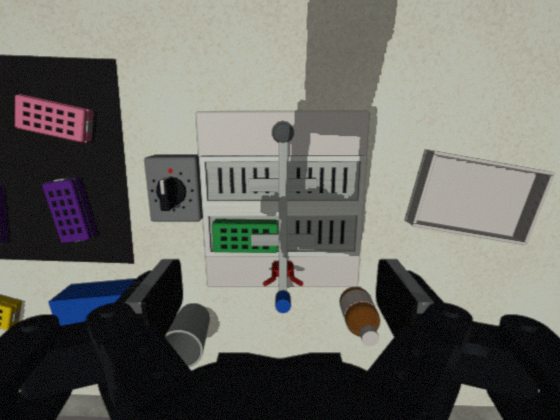

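Peg at pixel (283,302), keeper prongs (273/292,273), knob pointer (163,190) at the red dot, basket at right. Now I fit the dryer frame and basket.

Run:
```python
from h import *
d=np.load('pics/w1.npz'); c,P=d['c'],d['P']
def sel(x0,x1,y0,y1,z0,z1):
    with np.errstate(invalid='ignore'):
        m=(P[...,0]>x0)&(P[...,0]<x1)&(P[...,1]>y0)&(P[...,1]<y1)&(P[...,2]>z0)&(P[...,2]<z1)
    m=cv2.morphologyEx(m.astype(np.uint8),cv2.MORPH_OPEN,np.ones((3,3)))>0
    return P[m]
def rep(n,p): print(n,len(p),rect(p),np.median(p,0).round(4))
rep('base',sel(.36,.7,-.03,.27,.018,.034))
rep('base+',sel(.36,.7,-.03,.27,.016,.2))
rep('pod',sel(.40,.62,-.15,.0,.040,.05))
rep('knob',sel(.40,.62,-.15,.0,.075,.1))
rep('hinge',sel(.36,.47,.05,.15,.075,.15))
rep('bar',sel(.46,.63,.09,.135,.070,.085))
rep('plates',sel(.46,.63,.04,.18,.063,.085))
rep('basket',sel(.35,.66,.28,.55,.025,.05))
rep('basketfloor',sel(.35,.66,.28,.55,.003,.01))
rep('counter',sel(.3,.36,.15,.25,-.02,.02))
b=sel(.46,.63,.09,.135,.072,.085)
l=np.polyfit(b[:,0],b[:,1],1); print('bar line',l, 'y at .43,.675',np.polyval(l,[.43,.675]))
```

```text
base 18227 [552.2 110.4 303.7 270.7   2.2] [0.4947 0.1242 0.0251]
base+ 29727 [552.7 112.  304.3 284.6   2. ] [0.5293 0.1042 0.0304]
pod 2596 [520.5 -51.4 100.2  98.9   3.2] [ 0.5109 -0.0559  0.0462]
knob 358 [519.9 -61.6  43.4  14.3   1.2] [ 0.5191 -0.06    0.0849]
hinge 444 [443.6 100.9  52.   24.    1.7] [0.4347 0.1013 0.0806]
bar 984 [545.4 105.  168.6  11.8   2. ] [0.539  0.1046 0.0756]
plates 2375 [545.4 104.6 168.6  94.9   1.7] [0.5321 0.1046 0.0685]
basket 1856 [522.  413.1 191.8 120.2  82.1] [0.5244 0.4248 0.0344]
basketfloor 6737 [523.5 420.6 169.1 110.   82.1] [0.5217 0.4213 0.0054]
counter 2889 [330.  200.   99.9  60.   89.9] [0.3292 0.1998 0.0004]
bar line [0.0329905  0.08670407] y at .43,.675 [0.10088998 0.10897265]
```

Request:
{"op": "play_rows", "data": {
  "xyz": [
    [-40,1,40],
    [-90,2,90],
    [-140,3,140],
    [-180,4,190],
    [-195.7,4,235],
    [-195.7,4,240],
    [-195.7,4,240],
    [-195.7,4,240],
    [-195.7,4,240],
    [-195.7,4,240]
  ],
  "rot": [
    [0,0,0.004],
    [0,0,0.004],
    [0,0,0.004],
    [0,0,0.004],
    [0,0,0.004],
    [0,0,0.004],
    [0,0,0.004],
    [0,0,0.004],
    [0,0,0.004],
    [0,0,0.004]
  ],
  "grip": [1,1,1,1,1,1,1,1,1,1]
}}

```text
time_s: 2.75
eef_pos: [0.676, 0.1116, 0.1623]
eef_rot: [0.001, -0.018, 1.0, -0.0]
wrist_force: [-0.8, 0.2, -0.9]
opening: 1.002
grasp_force: 0.0
```

Run:
```python
from h import *
c,P=look('wrist','w2.png')
mv((675.6,110.4,92,1.604))
for k in ['blue','red']:
    for ce,p in blobs(c,P,k,amin=60):
        zt=np.percentile(p[:,2],95); t=p[p[:,2]>zt-.006]
        print(k,ce.round(),len(p),'zt',zt.round(4),'top',rect(t),'med',np.median(t,0).round(4))
```

```text
at [675.8 111.5 161.8] phi 1.606
(675.6, 110.4, 92, 1.604) -> xyz [0.4, -1.1, 69.8] rot [-0.0, 0.002, 0.002] |d| 70.0
blue [277. 231.] 1364 zt 0.1036 top [676.8 110.3  23.   22.  -12.2] med [0.6756 0.1103 0.1027]
blue [ 12. 253.] 475 zt 0.0161 top [ 735.8 -132.5   58.5    2.9    8.2] med [ 0.7373 -0.1325  0.0126]
red [302. 175.] 554 zt 0.0961 top [643.5 133.1  10.6   6.8 -87.8] med [0.6434 0.1332 0.0948]
red [251. 175.] 533 zt 0.0959 top [645.4  85.2   9.6   6.4  87.5] med [0.6452 0.0851 0.0947]
```

Request:
{"op": "play_rows", "data": {
  "xyz": [
    [0,-1,20],
    [0,-1,40],
    [0,-1,60],
    [0,-1,69.5],
    [0,-1,69.5],
    [0,-1,69.5],
    [0,-1,69.5],
    [0,-1,69.5],
    [0,-1,69.5],
    [0,-1,69.5]
  ],
  "rot": [
    [0,0,0],
    [0,0,0],
    [0,0,0],
    [0,0,0],
    [0,0,0],
    [0,0,0],
    [0,0,0],
    [0,0,0],
    [0,0,0],
    [0,0,0]
  ],
  "grip": [1,1,1,1,1,0,0,0,0,0]
}}

```text
time_s: 4.05
eef_pos: [0.6759, 0.1105, 0.0911]
eef_rot: [0.0, -0.018, 1.0, 0.0]
wrist_force: [2.2, -0.4, -0.5]
opening: 0.262
grasp_force: 58.6
```

Run:
```python
from h import *
o=readout.get_obs(); print(o['opening'],o['grasp_force'],o['wrist_force'],o['q'].round(2))
h=np.array([428.7,102.2])
def pt(th,lift=0):
    a=.033+th; r=247*np.cos(lift)-20*np.sin(lift); return (*(h+r*np.array([np.cos(a),np.sin(a)])),92+247*np.sin(lift),1.604+th)
mv(pt(0,.1),pt(0,.21),pt(.4,.21),pt(.8,.21),pt(1.2,.21),pt(1.6,.21),pt(1.62,0))
```

```text
0.26153685017028 58.641902804374695 [ 2.19701766 -0.44919119 -0.49981951] [-0.01  0.58  1.41  0.    1.15 -1.62]
at [675.9 110.5  91.1] phi 1.606
(np.float64(672.3366401189782), np.float64(110.24292891910764), np.float64(116.65885391176656), 1.604) -> xyz [3.5, -0.2, -25.5] rot [0.0, 0.001, 0.002] |d| 26.0
(np.float64(665.975182954013), np.float64(110.03292459555936), np.float64(143.4895952619866), 1.604) -> xyz [9.9, -0.2, -52.4] rot [0.0, 0.001, 0.002] |d| 53.0
(np.float64(644.1946313524082), np.float64(201.81390973086909), np.float64(143.4895952619866), 2.004) -> xyz [28.4, 92.3, -52.4] rot [-0.0, 0.001, -0.398] |d| 110.0
(np.float64(588.3922157574559), np.float64(277.8680488308965), np.float64(143.4895952619866), 2.404) -> xyz [81.5, 170.3, -52.4] rot [-0.0, 0.001, -0.798] |d| 196.0
(np.float64(507.3779106077627), np.float64(326.1880656105967), np.float64(143.4895952619866), 2.8040000000000003) -> xyz [160.7, 221.4, -52.5] rot [-0.001, 0.001, -1.198] |d| 279.0
(np.float64(413.94209334345624), np.float64(339.14529188126284), np.float64(143.4895952619866), 3.204) -> xyz [253.7, 237.7, -52.6] rot [-0.001, 0.001, -1.598] |d| 352.0
(np.float64(408.41855252946925), np.float64(348.3659255228069), np.float64(92.0), 3.224) -> xyz [258.9, 247.1, -1.1] rot [-0.001, 0.001, -1.618] |d| 358.0
```

Request:
{"op": "play_rows", "data": {
  "xyz": [
    [0.5,0,-6],
    [1.5,0,-13],
    [2.5,0,-20],
    [4,0,-28],
    [5.5,0,-36],
    [8,0,-45],
    [9.9,-0.2,-52.4],
    [9.9,-0.2,-52.4],
    [11,10,-52.4],
    [12.5,24,-52.4]
  ],
  "rot": [
    [0,0,0],
    [0,0,0],
    [0,0,0],
    [0,0,0],
    [0,0,0],
    [0,0,0],
    [0,0,0],
    [0,0,0],
    [0,0,-0.04],
    [0,0,-0.1]
  ],
  "grip": [0,0,0,0,0,0,0,0,0,0]
}}

```text
time_s: 5.3
eef_pos: [0.6626, 0.1344, 0.1431]
eef_rot: [0.0, -0.069, 0.998, -0.0]
wrist_force: [0.6, -0.7, -2.1]
opening: 0.261
grasp_force: 59.1
```

Run:
```python
from h import *
o=readout.get_obs(); print(o['opening'],o['grasp_force'],o['wrist_force'])
h=np.array([428.7,102.2])
def pt(th,lift=.21):
    a=.033+th; r=247*np.cos(lift)-20*np.sin(lift); return (*(h+r*np.array([np.cos(a),np.sin(a)])),92+247*np.sin(lift),1.604+th)
mv(*[pt(t) for t in np.arange(.2,1.05,.1)])
```

```text
0.26112238892240425 59.14787828922272 [ 0.64328219 -0.65199226 -2.08518121]
at [662.6 134.4 143.1] phi 1.709
(np.float64(659.6893146768261), np.float64(157.01608941460785), np.float64(143.4895952619866), np.float64(1.804)) -> xyz [-0.3, 22.8, -0.4] rot [-0.0, 0.001, -0.095] |d| 23.0
(np.float64(653.0628527446802), np.float64(179.80268978488442), np.float64(143.4895952619866), np.float64(1.9040000000000001)) -> xyz [3.2, 46.3, -0.4] rot [-0.0, 0.001, -0.195] |d| 46.0
(np.float64(644.1946313524082), np.float64(201.81390973086909), np.float64(143.4895952619866), np.float64(2.004)) -> xyz [8.9, 69.3, -0.4] rot [-0.0, 0.001, -0.295] |d| 70.0
(np.float64(633.1732588367174), np.float64(222.82982041880365), np.float64(143.4895952619866), np.float64(2.104)) -> xyz [16.9, 91.6, -0.4] rot [-0.0, 0.001, -0.395] |d| 93.0
(np.float64(620.1088571086033), np.float64(242.6404378160306), np.float64(143.4895952619866), np.float64(2.204)) -> xyz [27.1, 113.0, -0.4] rot [-0.0, 0.001, -0.495] |d| 116.0
(np.float64(605.1319613516159), np.float64(261.0478207820364), np.float64(143.4895952619866), np.float64(2.3040000000000003)) -> xyz [39.4, 133.3, -0.4] rot [-0.0, 0.001, -0.595] |d| 139.0
(np.float64(588.3922157574558), np.float64(277.86804883089656), np.float64(143.4895952619866), np.float64(2.4040000000000004)) -> xyz [53.7, 152.3, -0.4] rot [-0.0, 0.001, -0.695] |d| 161.0
(np.float64(570.0568783306755), np.float64(292.9330598039749), np.float64(143.4895952619866), np.float64(2.5040000000000004)) -> xyz [69.8, 169.7, -0.4] rot [-0.0, 0.001, -0.795] |d| 184.0
(np.float64(550.3091497019866), np.float64(306.0923290914592), np.float64(143.4895952619866), np.float64(2.604)) -> xyz [87.5, 185.5, -0.5] rot [-0.001, 0.001, -0.895] |d| 205.0
```

Request:
{"op": "play_rows", "data": {
  "xyz": [
    [-0.3,22.8,-0.4],
    [3.2,46.3,-0.4],
    [8.9,69.3,-0.4],
    [16.9,91.6,-0.4],
    [27.1,113,-0.4],
    [39.4,133.3,-0.4],
    [53.7,152.3,-0.4],
    [69.8,169.7,-0.4],
    [87.5,185.5,-0.5],
    [87.5,185.5,-0.5]
  ],
  "rot": [
    [0,0,-0.095],
    [0,0,-0.195],
    [0,0,-0.295],
    [0,0,-0.395],
    [0,0,-0.495],
    [0,0,-0.595],
    [0,0,-0.695],
    [0,0,-0.795],
    [0,0,-0.895],
    [0,0,-0.895]
  ],
  "grip": [0,0,0,0,0,0,0,0,0,0]
}}

```text
time_s: 6.55
eef_pos: [0.5468, 0.3053, 0.1414]
eef_rot: [-0.004, -0.495, 0.869, -0.001]
wrist_force: [-3.4, -9.0, -5.8]
opening: 0.261
grasp_force: 60.0
```

Run:
```python
from h import *
o=readout.get_obs(); print(o['opening'],o['grasp_force'],o['wrist_force'])
h=np.array([428.7,102.2])
def pt(th,lift=.21):
    a=.033+th; r=247*np.cos(lift)-20*np.sin(lift); return (*(h+r*np.array([np.cos(a),np.sin(a)])),92+247*np.sin(lift),1.604+th)
mv(*[pt(t) for t in (1.1,1.2,1.3,1.4,1.5,1.6)],pt(1.62,.1),pt(1.62,0.005))
```

```text
0.26110077452779956 59.9777626991272 [-3.41798022 -9.03580885 -5.76514481]
at [546.8 305.3 141.4] phi 2.607
(np.float64(529.3463426481159), np.float64(317.2143736245048), np.float64(143.4895952619866), 2.704) -> xyz [-1.3, 21.1, -2.1] rot [0.003, -0.008, -0.097] |d| 21.0
(np.float64(507.3779106077627), np.float64(326.1880656105967), np.float64(143.4895952619866), 2.8040000000000003) -> xyz [2.1, 44.6, -2.0] rot [0.004, -0.007, -0.197] |d| 45.0
(np.float64(484.6233548920763), np.float64(332.9237428857181), np.float64(143.4895952619866), 2.904) -> xyz [7.9, 67.6, -1.9] rot [0.004, -0.007, -0.297] |d| 68.0
(np.float64(461.3100315001116), np.float64(337.3541047890549), np.float64(143.4895952619866), 3.004) -> xyz [16.0, 89.9, -1.7] rot [0.004, -0.007, -0.397] |d| 91.0
(np.float64(437.67087945284106), np.float64(339.4348846089518), np.float64(143.4895952619866), 3.104) -> xyz [26.3, 111.3, -1.6] rot [0.005, -0.007, -0.497] |d| 114.0
(np.float64(413.94209334345624), np.float64(339.14529188126284), np.float64(143.4895952619866), 3.204) -> xyz [38.6, 131.6, -1.4] rot [0.005, -0.007, -0.597] |d| 137.0
(np.float64(408.68382396875415), np.float64(345.1461953008289), np.float64(116.65885391176656), 3.224) -> xyz [35.9, 139.1, 25.4] rot [0.005, -0.007, -0.617] |d| 146.0
(np.float64(408.4270171251578), np.float64(348.26318655238214), np.float64(93.2349948541731), 3.224) -> xyz [33.2, 140.8, 48.8] rot [0.005, -0.007, -0.617] |d| 153.0
```

Request:
{"op": "play_rows", "data": {
  "xyz": [
    [-1.3,21.1,-2],
    [2.1,44.6,-2],
    [7.9,67.6,-2],
    [16,89.9,-2],
    [26.3,111.3,-1.6],
    [38.6,131.6,-1.4],
    [37,136,12],
    [35.9,139.1,25.4],
    [34,140,38],
    [33.2,140.8,48.8]
  ],
  "rot": [
    [0.003,-0.007,-0.097],
    [0.004,-0.007,-0.197],
    [0.004,-0.007,-0.297],
    [0.004,-0.007,-0.397],
    [0.004,-0.007,-0.497],
    [0.004,-0.007,-0.597],
    [0.005,-0.007,-0.617],
    [0.005,-0.007,-0.617],
    [0.005,-0.007,-0.617],
    [0.005,-0.007,-0.617]
  ],
  "grip": [0,0,0,0,0,0,0,0,0,0]
}}

```text
time_s: 7.8
eef_pos: [0.4122, 0.3485, 0.0939]
eef_rot: [-0.002, 0.734, -0.679, 0.001]
wrist_force: [-1.1, -0.0, -1.2]
opening: 0.26
grasp_force: 59.8
```

Request:
{"op": "play_rows", "data": {
  "xyz": [
    [0,0,0],
    [0,0,0],
    [0,0,0],
    [0,0,-20],
    [0,0,-60],
    [0,0,-110],
    [0,0,-160],
    [0,0,-200],
    [0,0,-200],
    [0,0,-200]
  ],
  "rot": [
    [0,0,0],
    [0,0,0],
    [0,0,0],
    [0,0,0],
    [0,0,0.15],
    [0,0,0.3],
    [0,0,0.45],
    [0,0,0.6],
    [0,0,0.78],
    [0,0,0.9]
  ],
  "grip": [1,1,1,1,1,1,1,1,1,1]
}}

```text
time_s: 9.05
eef_pos: [0.4117, 0.3494, 0.2965]
eef_rot: [0.005, -0.363, 0.932, 0.002]
wrist_force: [-0.1, 0.2, -0.3]
opening: 0.999
grasp_force: 0.0
```

Run:
```python
from h import *
o=readout.get_obs(); print(o['opening'],o['q'].round(2))
c,P=look('scene','s2.png')
for k in ['green','blue','purple']:
    for ce,p in blobs(c,P,k,amin=25):
        zt=np.percentile(p[:,2],95); t=p[p[:,2]>zt-.006]
        print(k,ce.round(),len(p),'zt',zt.round(4),'top',rect(t))
mv((587.6,47.4,200,.033),(587.6,47.4,52,.033),(587.6,47.4,250,.033+np.pi),(522,413,200,-.033))
```

```text
0.999034372477944 [ 0.48  0.06  1.65  0.    1.42 -1.83]
green [553. 184.] 273 zt 0.092 top [-68.3 445.3  69.   27.6  36.2]
green [308. 238.] 490 zt 0.0613 top [609.2  51.   96.8  78.2 -88.4]
blue [557. 166.] 76 zt 0.1523 top [-6.010e+01  4.516e+02  1.260e+01  3.800e+00  1.000e-01]
blue [202. 228.] 960 zt 0.0635 top [ 745.2 -195.3  132.7   91.7  -83.2]
blue [450. 235.] 40 zt 0.1052 top [415.6 347.6  19.   18.4  49.7]
purple [265.  81.] 467 zt 0.1418 top [-109.4 -710.3   61.4   52.4  -44.4]
purple [230. 171.] 394 zt 0.0317 top [ 434.9 -391.8  103.1   51.8   -3.2]
purple [201. 191.] 468 zt 0.032 top [ 580.8 -376.5  103.2   50.4   -4.4]
purple [236. 206.] 525 zt 0.0311 top [ 570.6 -237.3  104.2   49.    10.5]
at [411.5 349.3 296. ] phi 2.31
(587.6, 47.4, 200, 0.033) -> xyz [74.1, -341.7, 95.4] rot [0.012, 0.006, 2.277] |d| 362.0
(587.6, 47.4, 52, 0.033) -> xyz [75.7, -341.6, 243.4] rot [0.012, 0.006, 2.277] |d| 426.0
(587.6, 47.4, 250, 3.174592653589793) -> xyz [73.6, -341.7, 45.4] rot [-0.005, 0.01, -0.865] |d| 352.0
(522, 413, 200, -0.033) -> xyz [-123.6, -27.3, 97.3] rot [0.012, 0.006, 2.343] |d| 160.0
```

Request:
{"op": "play_rows", "data": {
  "xyz": [
    [8,-38,0],
    [16,-76,0],
    [25,-114,5],
    [33,-152,10],
    [42,-190,20],
    [50,-228,35],
    [58,-266,50],
    [66,-304,65],
    [74,-342,80],
    [74,-342,80]
  ],
  "rot": [
    [0.005,0.005,0.18],
    [0.005,0.005,0.36],
    [0.005,0.005,0.54],
    [0.005,0.005,0.72],
    [0.005,0.005,0.9],
    [0.005,0.005,1.08],
    [0.005,0.005,1.26],
    [0.005,0.005,1.44],
    [0.005,0.005,1.62],
    [0.005,0.005,1.8]
  ],
  "grip": [1,1,1,1,1,1,1,1,1,1]
}}

```text
time_s: 10.35
eef_pos: [0.5905, 0.0458, 0.213]
eef_rot: [-0.001, 0.505, 0.863, 0.001]
wrist_force: [-0.7, -0.7, 0.5]
opening: 1.003
grasp_force: 0.0
```

Run:
```python
from h import *
c,P=look('wrist','w3.png')
for k in ['green']:
    for ce,p in blobs(c,P,k,amin=60):
        zt=np.percentile(p[:,2],95); t=p[p[:,2]>zt-.006]
        print(k,ce.round(),len(p),'zt',zt.round(4),'top',rect(t),'med',np.median(t,0).round(4))
mv((587.6,47.4,120,.033),(587.6,47.4,60,.033))
```

```text
green [281. 192.] 5035 zt 0.0595 top [589.8  49.5  99.2  47.6 -88.9] med [0.5884 0.0531 0.0583]
at [590.3  46.9 213.6] phi 0.505
(587.6, 47.4, 120, 0.033) -> xyz [1.5, -2.2, 93.6] rot [0.001, -0.002, 0.472] |d| 94.0
(587.6, 47.4, 60, 0.033) -> xyz [1.4, -2.3, 153.6] rot [0.001, -0.002, 0.472] |d| 154.0
```

Request:
{"op": "play_rows", "data": {
  "xyz": [
    [1,0,20],
    [2,0,50],
    [2,0.3,80],
    [2,0.3,105],
    [2,0.3,125],
    [2,0.3,140],
    [2,0.3,153],
    [2,0.3,153.5],
    [2,0.3,153.5],
    [2,0.3,153.5]
  ],
  "rot": [
    [0,0,0.16],
    [0,0,0.32],
    [0,0,0.477],
    [0,0,0.477],
    [0,0,0.477],
    [0,0,0.477],
    [0,0,0.477],
    [0,0,0.477],
    [0,0,0.477],
    [0,0,0.477]
  ],
  "grip": [1,1,1,1,1,1,1,1,0,0]
}}

```text
time_s: 11.65
eef_pos: [0.5902, 0.0503, 0.0617]
eef_rot: [0.0, 0.692, 0.722, 0.002]
wrist_force: [0.2, -0.7, -0.5]
opening: 0.61
grasp_force: 0.0
```

Request:
{"op": "play_rows", "data": {
  "xyz": [
    [0,0,0],
    [0,0,0],
    [0,0,0],
    [0,0,-10],
    [0,0,-25],
    [0,0,-45],
    [0,0,-70],
    [0,0,-95],
    [0,0,-100],
    [0,0,-100]
  ],
  "rot": [
    [0,0,0],
    [0,0,0],
    [0,0,0],
    [0,0,0],
    [0,0,0],
    [0,0,0],
    [0,0,0],
    [0,0,0],
    [0,0,0],
    [0,0,0]
  ],
  "grip": [0,0,0,0,0,0,0,0,0,0]
}}

```text
time_s: 12.9
eef_pos: [0.5895, 0.0502, 0.1613]
eef_rot: [0.0, 0.692, 0.721, 0.001]
wrist_force: [0.0, -0.1, -1.8]
opening: 0.539
grasp_force: 62.6
```

Run:
```python
from h import *
o=readout.get_obs(); print(o['opening'],o['grasp_force'],o['wrist_force'])
mv((522,413,160,-.138),(522,413,38,-.138))
```

```text
0.538546665605798 62.59395718574524 [ 0.03467731 -0.08806852 -1.81978841]
at [589.5  50.2 161.3] phi 0.041
(522, 413, 160, -0.138) -> xyz [365.2, -52.6, 1.8] rot [0.002, -0.002, 0.179] |d| 369.0
(522, 413, 38, -0.138) -> xyz [365.0, -52.8, 123.8] rot [0.002, -0.002, 0.179] |d| 389.0
```

Request:
{"op": "play_rows", "data": {
  "xyz": [
    [30,-4,0],
    [70,-10,0],
    [115,-16,0],
    [160,-23,0],
    [205,-30,0],
    [250,-36,0],
    [295,-43,0],
    [335,-48,0],
    [365,-52.5,0],
    [365,-52.5,0]
  ],
  "rot": [
    [0,0,0],
    [0,0,0.03],
    [0,0,0.06],
    [0,0,0.09],
    [0,0,0.12],
    [0,0,0.15],
    [0,0,0.179],
    [0,0,0.179],
    [0,0,0.179],
    [0,0,0.179]
  ],
  "grip": [0,0,0,0,0,0,0,0,0,0]
}}

```text
time_s: 14.15
eef_pos: [0.5202, 0.4145, 0.1596]
eef_rot: [-0.001, 0.753, 0.658, 0.0]
wrist_force: [0.4, -0.6, -1.2]
opening: 0.54
grasp_force: 62.5
```

Run:
```python
from h import *
o=readout.get_obs(); print(o['opening'],o['grasp_force'])
c,P=look('wrist','w4.png')
mv((522,413,37,-.138))
for k in ['green']:
    for ce,p in blobs(c,P,k,amin=60):
        print(k,ce.round(),len(p),rect(p),np.nanpercentile(p[:,2],[5,95]).round(4))
m=(P[...,2]>.028)&(P[...,2]<.042)&(P[...,0]>.4)&(P[...,0]<.65)&(P[...,1]>.3)&(P[...,1]<.53)
print(rect(P[m]))
```

```text
0.5400656632841979 62.50134587287903
at [520.8 413.1 159.7] phi -0.136
(522, 413, 37, -0.138) -> xyz [0.0, 1.3, 122.7] rot [-0.001, -0.0, 0.002] |d| 123.0
green [279. 252.] 16032 [521.7 392.5 148.   60.6 -88.8] [0.1544 0.1568]
[521.9 414.7 189.3 120.3  82.2]
```

Request:
{"op": "play_rows", "data": {
  "xyz": [
    [0,1,30],
    [0,1,60],
    [0,1,85],
    [0,1,105],
    [0,1,115],
    [0,1,122],
    [0,1,123],
    [0,1,123],
    [0,1,123],
    [0,1,123]
  ],
  "rot": [
    [0,0,0],
    [0,0,0],
    [0,0,0],
    [0,0,0],
    [0,0,0],
    [0,0,0],
    [0,0,0],
    [0,0,0],
    [0,0,0],
    [0,0,0]
  ],
  "grip": [0,0,0,0,0,0,0,0.7,0.7,0.7]
}}

```text
time_s: 15.45
eef_pos: [0.5236, 0.4132, 0.0392]
eef_rot: [-0.0, 0.754, 0.657, 0.002]
wrist_force: [-0.8, -0.5, -0.5]
opening: 0.697
grasp_force: 0.0
```

Request:
{"op": "play_rows", "data": {
  "xyz": [
    [0,0,0],
    [0,0,-20],
    [0,0,-60],
    [0,0,-110],
    [0,0,-160],
    [0,0,-210],
    [0,0,-260],
    [0,0,-260],
    [0,0,-260],
    [0,0,-260]
  ],
  "rot": [
    [0,0,0],
    [0,0,0],
    [0,0,0],
    [0,0,-0.18],
    [0,0,-0.36],
    [0,0,-0.54],
    [0,0,-0.72],
    [0,0,-0.9],
    [0,0,-1.08],
    [0,0,-1.26]
  ],
  "grip": [0.7,0.7,0.7,1,1,1,1,1,1,1]
}}

```text
time_s: 16.7
eef_pos: [0.5228, 0.4123, 0.3005]
eef_rot: [0.001, 0.22, 0.976, 0.002]
wrist_force: [-0.0, -0.4, -0.5]
opening: 1.003
grasp_force: 0.0
```

Run:
```python
from h import *
c,P=look('wrist','w5.png')
for ce,p in blobs(c,P,'green',amin=60):
    zt=np.percentile(p[:,2],95); t=p[p[:,2]>zt-.006]; print(ce.round(),zt.round(4),rect(t))
c,P=look('scene')
for k in ['green','purple']:
    for ce,p in blobs(c,P,k,amin=25):
        zt=np.percentile(p[:,2],95); t=p[p[:,2]>zt-.006]; print(k,ce.round(),zt.round(4),rect(t))
mv((500,-310,350,1.571))
```

```text
[278. 175.] 0.0347 [522.2 412.1  97.9  47.9  81.4]
green [549. 172.] 0.0983 [-65.6 441.7  14.8   5.4  16.6]
green [553. 189.] 0.0852 [-56.  466.2  13.5  13.2 -76.3]
green [449. 294.] 0.0356 [527.  412.9  98.   48.5  80.9]
purple [265.  81.] 0.1416 [-108.3 -711.8   57.3   53.7  -54.9]
purple [230. 171.] 0.0315 [ 434.7 -391.5  103.6   51.5   -3.9]
purple [201. 191.] 0.0316 [ 579.  -379.5   99.7   52.2   -5.6]
purple [236. 206.] 0.0317 [ 570.3 -237.5  101.7   49.5    9.2]
at [522.8 412.4 300.1] phi 1.123
(500, -310, 350, 1.571) -> xyz [-292.1, -660.9, -51.9] rot [0.003, 0.002, -0.448] |d| 724.0
```

Request:
{"op": "play_rows", "data": {
  "xyz": [
    [-20,-50,-5],
    [-45,-105,-10],
    [-70,-160,-15],
    [-95,-215,-20],
    [-120,-270,-25],
    [-144,-325,-30],
    [-168,-380,-30],
    [-192,-435,-30],
    [-217,-490,-30],
    [-241,-545,-30]
  ],
  "rot": [
    [0,0,-0.1],
    [0,0,-0.2],
    [0,0,-0.3],
    [0,0,-0.4],
    [0,0,-0.448],
    [0,0,-0.448],
    [0,0,-0.448],
    [0,0,-0.448],
    [0,0,-0.448],
    [0,0,-0.448]
  ],
  "grip": [1,1,1,1,1,1,1,1,1,1]
}}

```text
time_s: 18.05
eef_pos: [0.5031, -0.1852, 0.3285]
eef_rot: [0.002, 0.003, 1.0, 0.001]
wrist_force: [1.6, 0.2, -0.4]
opening: 0.998
grasp_force: 0.0
```

Request:
{"op": "play_rows", "data": {
  "xyz": [
    [10,-40,0],
    [25,-80,0],
    [40,-125,0],
    [50,-130,0],
    [50,-130,0],
    [50,-130,0],
    [50,-130,0],
    [50,-130,0],
    [50,-130,0],
    [50,-130,0]
  ],
  "rot": [
    [0,0,0],
    [0,0,0],
    [0,0,0],
    [0,0,0],
    [0,0,0],
    [0,0,0],
    [0,0,0],
    [0,0,0],
    [0,0,0],
    [0,0,0]
  ],
  "grip": [1,1,1,1,1,1,1,1,1,1]
}}

```text
time_s: 19.3
eef_pos: [0.4534, -0.3131, 0.3269]
eef_rot: [0.001, 0.0, 1.0, 0.001]
wrist_force: [0.1, 1.0, -0.5]
opening: 1.007
grasp_force: 0.0
```

```bash
cat >> h.py <<'E'
def wet(c,P):
    r=[]
    for ce,p in blobs(c,P,'purple',amin=100):
        zt=np.percentile(p[:,2],95); t=p[p[:,2]>zt-.006]; b=rect(t); r.append((b,zt)); print('purple',ce.round(),'zt',zt.round(4),b)
    return r
E
python3 - <<'E'
from h import *
c,P=look('wrist','w6.png'); wet(c,P)
mv((570,-237,150,1.571+.16))
E
```

```text
purple [217. 155.] zt 0.0296 [ 432.7 -394.    99.7   48.3   -5.1]
purple [331. 249.] zt 0.0296 [ 566.2 -239.6  100.4   48.     9.8]
purple [231. 257.] zt 0.0296 [ 577.  -381.   100.3   48.1   -5.8]
at [ 453.4 -313.2  326.9] phi 1.57
(570, -237, 150, 1.7309999999999999) -> xyz [-116.3, 76.0, 177.2] rot [0.002, 0.002, -0.161] |d| 225.0
```

View pics/w6.png

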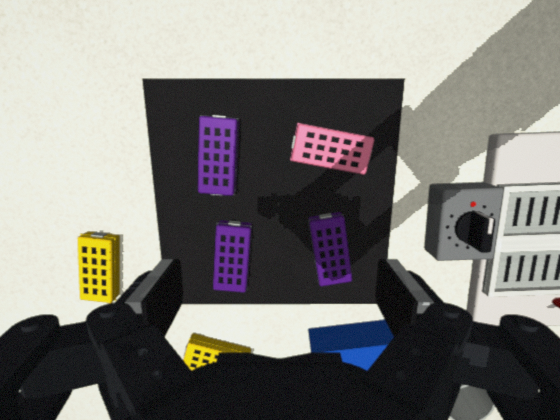

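Three purples (pixels (217,155), (231,257), (331,249)), pink and yellow ignored; all fitted rectangles are 100×48 mm at the right height. Pick the one at (566,-239.5).

Request:
{"op": "play_rows", "data": {
  "xyz": [
    [-25,16,40],
    [-55,36,90],
    [-85,56,140],
    [-112.6,73.7,190],
    [-112.6,73.7,230],
    [-112.6,73.7,260],
    [-112.6,73.7,285],
    [-112.6,73.7,295.5],
    [-112.6,73.7,295.5],
    [-112.6,73.7,295.5]
  ],
  "rot": [
    [0,0,-0.1],
    [0,0,-0.172],
    [0,0,-0.172],
    [0,0,-0.172],
    [0,0,-0.172],
    [0,0,-0.172],
    [0,0,-0.172],
    [0,0,-0.172],
    [0,0,-0.172],
    [0,0,-0.172]
  ],
  "grip": [1,1,1,1,1,1,1,1,1,0]
}}

```text
time_s: 20.6
eef_pos: [0.5672, -0.2397, 0.033]
eef_rot: [0.002, -0.085, 0.996, 0.0]
wrist_force: [0.2, -0.0, 0.6]
opening: 0.819
grasp_force: 0.0
```

Request:
{"op": "play_rows", "data": {
  "xyz": [
    [0,0,0],
    [0,0,0],
    [0,0,0],
    [0,0,0],
    [0,0,-15],
    [0,0,-40],
    [0,0,-75],
    [0,0,-115],
    [0,0,-150],
    [0,0,-150]
  ],
  "rot": [
    [0,0,0],
    [0,0,0],
    [0,0,0],
    [0,0,0],
    [0,0,0],
    [0,0,0],
    [0,0,0],
    [0,0,0],
    [0,0,0],
    [0,0,0]
  ],
  "grip": [0,0,0,0,0,0,0,0,0,0]
}}

```text
time_s: 21.85
eef_pos: [0.568, -0.2405, 0.186]
eef_rot: [0.004, -0.086, 0.996, -0.001]
wrist_force: [-0.5, 0.4, -1.6]
opening: 0.544
grasp_force: 62.6
```

Run:
```python
from h import *
o=readout.get_obs(); print(o['opening'],o['grasp_force'],o['wrist_force'])
mv((587.6,47.4,180,.033),(587.6,47.4,61,.033))
```

```text
0.5442586734782096 62.63201951980591 [-0.52331043  0.37616239 -1.56998033]
at [ 568.  -240.5  186. ] phi 1.742
(587.6, 47.4, 180, 0.033) -> xyz [-68.4, 280.3, 5.5] rot [0.003, 0.008, 1.709] |d| 289.0
(587.6, 47.4, 61, 0.033) -> xyz [-67.5, 280.7, 124.5] rot [0.003, 0.008, 1.709] |d| 314.0
```

Request:
{"op": "play_rows", "data": {
  "xyz": [
    [-7,28,0],
    [-14,56,0],
    [-21,84,0],
    [-28,112,0],
    [-35,140,0],
    [-42,170,0],
    [-49,200,0],
    [-56,230,0],
    [-63,255,2],
    [-68,280,5]
  ],
  "rot": [
    [0.003,0.008,0.17],
    [0.003,0.008,0.34],
    [0.003,0.008,0.51],
    [0.003,0.008,0.68],
    [0.003,0.008,0.85],
    [0.003,0.008,1.03],
    [0.003,0.008,1.21],
    [0.003,0.008,1.39],
    [0.003,0.008,1.56],
    [0.003,0.008,1.709]
  ],
  "grip": [0,0,0,0,0,0,0,0,0,0]
}}

```text
time_s: 23.1
eef_pos: [0.5844, 0.0492, 0.1755]
eef_rot: [-0.005, 0.697, 0.717, -0.001]
wrist_force: [-0.1, 0.4, -2.0]
opening: 0.544
grasp_force: 62.6
```

```bash
cat >> h.py <<'E'
def held(c,P,k='purple'):
    T=tcp()
    for ce,p in blobs(c,P,k,amin=2000,zr=(.08,.4)):
        t=p[p[:,2]>np.percentile(p[:,2],95)-.006]; print('held',rect(t),np.percentile(p[:,2],[5,95]).round(4))
E
python3 - <<'E'
from h import *
o=readout.get_obs(); print(o['opening'],o['grasp_force'],o['wrist_force'])
c,P=look('wrist','w7.png'); held(c,P)
mv((587.6,47.4,61,.033))
E
```

```text
0.5443221673695345 62.56152391433716 [-0.06274406  0.44925748 -2.01501593]
held [584.1  53.8  91.9  48.3 -88.8] [0.1691 0.1717]
at [583.8  52.2 175. ] phi 0.023
(587.6, 47.4, 61, 0.033) -> xyz [-5.7, 4.7, 113.9] rot [-0.009, -0.007, -0.01] |d| 114.0
```

View pics/w7.png

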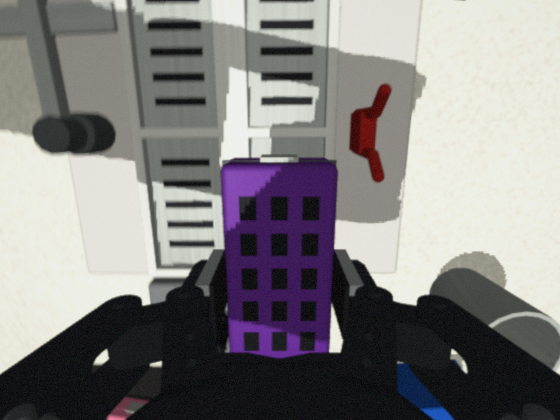

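Cassette held straight, at (280,260); far right bay is below it. Lowering.

Request:
{"op": "play_rows", "data": {
  "xyz": [
    [-2,3,5],
    [-3.5,5,30],
    [-3.7,5.2,60],
    [-3.8,5.4,85],
    [-3.9,5.6,100],
    [-3.9,5.6,109],
    [-3.9,5.6,113.5],
    [-3.9,5.6,114.5],
    [-3.9,5.6,114.5],
    [-3.9,5.6,114.5]
  ],
  "rot": [
    [-0.009,-0.007,-0.01],
    [-0.009,-0.007,-0.01],
    [-0.009,-0.007,-0.01],
    [-0.009,-0.007,-0.01],
    [-0.009,-0.007,-0.01],
    [-0.009,-0.007,-0.01],
    [-0.009,-0.007,-0.01],
    [-0.009,-0.007,-0.01],
    [-0.009,-0.007,-0.01],
    [-0.009,-0.007,-0.01]
  ],
  "grip": [0,0,0,0,0,0,0,0,0,0]
}}

```text
time_s: 24.4
eef_pos: [0.5911, 0.0449, 0.0635]
eef_rot: [0.003, 0.692, 0.722, 0.001]
wrist_force: [0.1, -0.4, 0.1]
opening: 0.547
grasp_force: 62.8
```

Request:
{"op": "play_rows", "data": {
  "xyz": [
    [0,0,0],
    [0,0,0],
    [0,0,0],
    [0,0,-15],
    [0,0,-40],
    [0,0,-80],
    [0,0,-130],
    [0,0,-140],
    [0,0,-140],
    [0,0,-140]
  ],
  "rot": [
    [0,0,0],
    [0,0,0],
    [0,0,0],
    [0,0,0],
    [0,0,0],
    [0,0,0],
    [0,0,0],
    [0,0,0],
    [0,0,0],
    [0,0,0]
  ],
  "grip": [0.7,0.7,0.7,0.7,0.7,0.7,0.7,0.7,1,1]
}}

```text
time_s: 25.65
eef_pos: [0.5891, 0.0453, 0.2013]
eef_rot: [0.001, 0.692, 0.722, -0.0]
wrist_force: [0.2, -0.0, 0.6]
opening: 0.999
grasp_force: 0.0
```

Run:
```python
from h import *
c,P=look('wrist','w8.png'); wet(c,P)
c,P=look('scene'); wet(c,P)
mv((577,-381,200,1.571-.1),(577,-381,32,1.471))
```

```text
purple [281. 197.] zt 0.0595 [591.   45.8  98.4  47.1 -87.4]
purple [265.  81.] zt 0.1414 [-105.9 -710.3   61.7   46.2  -57.2]
purple [230. 171.] zt 0.0322 [ 436.1 -393.4  103.8   51.5   -8.1]
purple [201. 191.] zt 0.0318 [ 581.6 -378.8  104.5   53.    -6.3]
purple [307. 238.] zt 0.0612 [605.9  46.2  97.   73.4  88.6]
at [589.   45.3 201. ] phi 0.043
(577, -381, 200, 1.4709999999999999) -> xyz [-425.4, -30.3, 1.8] rot [-0.001, 0.002, -1.428] |d| 426.0
(577, -381, 32, 1.471) -> xyz [-425.1, -30.4, 169.8] rot [-0.001, 0.002, -1.428] |d| 459.0
```

Request:
{"op": "play_rows", "data": {
  "xyz": [
    [-40,-3,0],
    [-85,-6,0],
    [-130,-9,0],
    [-175,-12,0],
    [-220,-16,0],
    [-265,-19,0],
    [-310,-22,0],
    [-355,-25,0],
    [-400,-28,0],
    [-425,-30,0]
  ],
  "rot": [
    [0,0,-0.15],
    [0,0,-0.31],
    [0,0,-0.47],
    [0,0,-0.63],
    [0,0,-0.79],
    [0,0,-0.95],
    [0,0,-1.11],
    [0,0,-1.27],
    [0,0,-1.428],
    [0,0,-1.428]
  ],
  "grip": [1,1,1,1,1,1,1,1,1,1]
}}

```text
time_s: 27.0
eef_pos: [0.5773, -0.3827, 0.2019]
eef_rot: [0.001, 0.05, 0.999, -0.0]
wrist_force: [-0.2, 0.3, 0.4]
opening: 1.004
grasp_force: 0.0
```

Run:
```python
from h import *
c,P=look('wrist','w9.png')
(b,z),*r=sorted(wet(c,P),key=lambda q:abs(q[0][0]-577)+abs(q[0][1]+381))
mv((b[0],b[1],32,np.pi/2+np.radians(b[4])))
```

```text
purple [248.  45.] zt 0.0296 [ 448.9 -395.3   68.1   48.2   -5.3]
purple [281. 190.] zt 0.0295 [ 577.3 -380.7   99.5   48.1   -5.6]
at [ 576.8 -385.4  201.9] phi 1.468
(np.float64(577.3), np.float64(-380.7), 32, np.float64(1.4730578886832142)) -> xyz [0.3, 5.1, 169.9] rot [-0.003, 0.002, -0.005] |d| 170.0
```

Run:
```python
from h import *
for i in range(4): vision.camera('side')
mv((577.3,-380.7,32,1.473))
```

```text
at [ 578.1 -379.7  202.5] phi 1.471
(577.3, -380.7, 32, 1.473) -> xyz [1.0, -1.1, 170.5] rot [-0.0, 0.002, -0.002] |d| 170.0
```

Request:
{"op": "play_rows", "data": {
  "xyz": [
    [1,-1,40],
    [1,-1,80],
    [1,-1,115],
    [1,-1,140],
    [1,-1,158],
    [1,-1,168],
    [1,-1,170.5],
    [1,-1,170.5],
    [1,-1,170.5],
    [1,-1,170.5]
  ],
  "rot": [
    [0,0.002,-0.002],
    [0,0.002,-0.002],
    [0,0.002,-0.002],
    [0,0.002,-0.002],
    [0,0.002,-0.002],
    [0,0.002,-0.002],
    [0,0.002,-0.002],
    [0,0.002,-0.002],
    [0,0.002,-0.002],
    [0,0.002,-0.002]
  ],
  "grip": [1,1,1,1,1,1,1,1,0,0]
}}

```text
time_s: 28.5
eef_pos: [0.5782, -0.3823, 0.034]
eef_rot: [0.001, 0.049, 0.999, -0.001]
wrist_force: [-0.1, 0.1, -0.6]
opening: 0.606
grasp_force: 0.0
```

Request:
{"op": "play_rows", "data": {
  "xyz": [
    [0,0,0],
    [0,0,0],
    [0,0,0],
    [0,0,0],
    [0,0,-15],
    [0,0,-40],
    [0,0,-75],
    [0,0,-115],
    [0,0,-150],
    [0,0,-150]
  ],
  "rot": [
    [0,0,0],
    [0,0,0],
    [0,0,0],
    [0,0,0],
    [0,0,0],
    [0,0,0],
    [0,0,0],
    [0,0,0],
    [0,0,0],
    [0,0,0]
  ],
  "grip": [0,0,0,0,0,0,0,0,0,0]
}}

```text
time_s: 29.75
eef_pos: [0.5792, -0.383, 0.1878]
eef_rot: [0.004, 0.049, 0.999, -0.003]
wrist_force: [0.3, 0.4, -1.6]
opening: 0.544
grasp_force: 63.1
```

```bash
cat >> h.py <<'E'
def settle(n=3):
    for i in range(n): vision.camera('side')
E
python3 - <<'E'
from h import *
settle()
o=readout.get_obs(); print(o['opening'],o['grasp_force'],o['wrist_force'])
mv((503.6,44.6,200,.035))
E
```

```text
0.5452738992610343 63.04072022438049 [ 0.10404795  0.06091394 -2.71059622]
at [ 576.8 -380.9  181.6] phi 1.473
(503.6, 44.6, 200, 0.035) -> xyz [114.4, 416.3, -18.5] rot [-0.001, -0.0, 1.438] |d| 432.0
```

Request:
{"op": "play_rows", "data": {
  "xyz": [
    [12,42,-5],
    [25,90,-10],
    [38,138,-15],
    [51,186,-18.5],
    [64,234,-18.5],
    [77,282,-18.5],
    [90,330,-18.5],
    [103,375,-18.5],
    [114.4,416.3,-18.5],
    [114.4,416.3,-18.5]
  ],
  "rot": [
    [0,0,0.16],
    [0,0,0.32],
    [0,0,0.48],
    [0,0,0.64],
    [0,0,0.8],
    [0,0,0.96],
    [0,0,1.12],
    [0,0,1.28],
    [0,0,1.438],
    [0,0,1.438]
  ],
  "grip": [0,0,0,0,0,0,0,0,0,0]
}}

```text
time_s: 31.15
eef_pos: [0.5024, 0.0466, 0.1988]
eef_rot: [-0.001, 0.694, 0.72, -0.001]
wrist_force: [-0.8, 0.6, -2.1]
opening: 0.542
grasp_force: 63.0
```

Run:
```python
from h import *
settle()
c,P=look('wrist','w10.png'); held(c,P)
o=readout.get_obs(); print(o['opening'],o['grasp_force'],o['wrist_force'])
mv((503.6,44.6,61,.035))
```

```text
held [503.7  48.   92.8  47.8 -88.3] [0.1923 0.1948]
0.5437174500868645 62.994303703308105 [-0.81211947 -0.14232613 -0.77213027]
at [504.3  43.1 199.9] phi 0.035
(503.6, 44.6, 61, 0.035) -> xyz [1.9, -0.6, 138.9] rot [0.0, 0.002, 0.0] |d| 139.0
```

Request:
{"op": "play_rows", "data": {
  "xyz": [
    [0,0,25],
    [0,0,55],
    [0,0,85],
    [0,0,110],
    [0,0,125],
    [0,0,134],
    [0,0,138],
    [0,0,139],
    [0,0,139],
    [0,0,139]
  ],
  "rot": [
    [0,0,0],
    [0,0,0],
    [0,0,0],
    [0,0,0],
    [0,0,0],
    [0,0,0],
    [0,0,0],
    [0,0,0],
    [0,0,0],
    [0,0,0]
  ],
  "grip": [0,0,0,0,0,0,0,0,0,0]
}}

```text
time_s: 32.6
eef_pos: [0.5047, 0.0431, 0.0642]
eef_rot: [0.001, 0.694, 0.72, -0.001]
wrist_force: [-10.9, -2.0, 19.5]
opening: 0.542
grasp_force: 65.4
```

Request:
{"op": "play_rows", "data": {
  "xyz": [
    [0,0,0],
    [0,0,0],
    [0,0,0],
    [0,0,-15],
    [0,0,-40],
    [0,0,-80],
    [0,0,-130],
    [0,0,-160],
    [0,0,-160],
    [0,0,-160]
  ],
  "rot": [
    [0,0,0],
    [0,0,0],
    [0,0,0],
    [0,0,0],
    [0,0,0],
    [0,0,0],
    [0,0,0],
    [0,0,0],
    [0,0,0],
    [0,0,0]
  ],
  "grip": [0.7,0.7,0.7,0.7,0.7,0.7,0.7,0.7,1,1]
}}

```text
time_s: 33.85
eef_pos: [0.5039, 0.044, 0.2214]
eef_rot: [0.001, 0.695, 0.719, -0.0]
wrist_force: [-0.2, -0.1, -0.5]
opening: 1.002
grasp_force: 0.0
```

Run:
```python
from h import *
settle(2)
c,P=look('wrist','w11.png'); wet(c,P)
c,P=look('scene'); wet(c,P)
mv((433,-394,200,1.571-.09))
```

```text
purple [281. 193.] zt 0.0595 [505.   44.6  98.9  47.2 -87.9]
purple [373. 194.] zt 0.0595 [590.1  45.8  99.1  47.6 -87.5]
purple [265.  81.] zt 0.1419 [-107.8 -711.6   58.1   53.8  -42.7]
purple [235. 164.] zt 0.0317 [ 392.9 -410.7   98.1   48.4   -8.4]
purple [316. 231.] zt 0.0618 [568.6  45.4 169.   99.9   1.2]
at [503.6  44.  220.4] phi 0.035
(433, -394, 200, 1.4809999999999999) -> xyz [-435.2, -85.9, 21.3] rot [-0.002, 0.001, -1.446] |d| 444.0
```

Request:
{"op": "play_rows", "data": {
  "xyz": [
    [-45,-13,0],
    [-95,-27,5],
    [-145,-41,10],
    [-195,-56,15],
    [-245,-70,20],
    [-295,-84,20],
    [-345,-99,20],
    [-400,-115,20],
    [-453,-130,20],
    [-453,-130,20]
  ],
  "rot": [
    [0,0,-0.16],
    [0,0,-0.33],
    [0,0,-0.5],
    [0,0,-0.67],
    [0,0,-0.84],
    [0,0,-1.01],
    [0,0,-1.18],
    [0,0,-1.35],
    [0,0,-1.48],
    [0,0,-1.48]
  ],
  "grip": [1,1,1,1,1,1,1,1,1,1]
}}

```text
time_s: 35.3
eef_pos: [0.3887, -0.4166, 0.2015]
eef_rot: [0.0, 0.03, 1.0, -0.001]
wrist_force: [0.2, 0.5, -0.2]
opening: 0.998
grasp_force: 0.0
```

Run:
```python
from h import *
settle(6)
c,P=look('wrist','w12.png')
(b,z),*r=sorted(wet(c,P),key=lambda q:abs(q[0][0]-390)+abs(q[0][1]+413))
mv((b[0],b[1],32,np.pi/2+np.radians(b[4])))
```

```text
purple [277. 187.] zt 0.0296 [ 387.8 -414.4  100.    48.    -4.9]
at [ 390.9 -412.1  202.5] phi 1.516
(np.float64(387.8), np.float64(-414.4), 32, np.float64(1.4852751934471744)) -> xyz [3.2, -2.1, 170.5] rot [-0.002, 0.002, 0.031] |d| 171.0
```

Request:
{"op": "play_rows", "data": {
  "xyz": [
    [3,-2,40],
    [3,-2,80],
    [3,-2,115],
    [3,-2,140],
    [3,-2,158],
    [3,-2,168],
    [3,-2,170.5],
    [3,-2,170.5],
    [3,-2,170.5],
    [3,-2,170.5]
  ],
  "rot": [
    [0,0.002,0.031],
    [0,0.002,0.031],
    [0,0.002,0.031],
    [0,0.002,0.031],
    [0,0.002,0.031],
    [0,0.002,0.031],
    [0,0.002,0.031],
    [0,0.002,0.031],
    [0,0.002,0.031],
    [0,0.002,0.031]
  ],
  "grip": [1,1,1,1,1,1,1,1,0,0]
}}

```text
time_s: 36.9
eef_pos: [0.3877, -0.416, 0.0327]
eef_rot: [0.0, 0.043, 0.999, -0.001]
wrist_force: [0.7, 0.5, 0.5]
opening: 0.604
grasp_force: 0.0
```

Request:
{"op": "play_rows", "data": {
  "xyz": [
    [0,0,0],
    [0,0,0],
    [0,0,0],
    [0,0,0],
    [0,0,-15],
    [0,0,-40],
    [0,0,-75],
    [0,0,-115],
    [0,0,-150],
    [0,0,-150]
  ],
  "rot": [
    [0,0,0],
    [0,0,0],
    [0,0,0],
    [0,0,0],
    [0,0,0],
    [0,0,0],
    [0,0,0],
    [0,0,0],
    [0,0,0],
    [0,0,0]
  ],
  "grip": [0,0,0,0,0,0,0,0,0,0]
}}

```text
time_s: 38.15
eef_pos: [0.3887, -0.4169, 0.186]
eef_rot: [0.002, 0.043, 0.999, -0.004]
wrist_force: [0.1, 1.2, -1.6]
opening: 0.542
grasp_force: 62.3
```

Run:
```python
from h import *
settle(6)
o=readout.get_obs(); print(o['opening'],o['grasp_force'],o['wrist_force'])
c,P=look('wrist'); held(c,P)
mv((583.6,167.4,200,.035))
```

```text
0.5423366669599301 62.326515913009644 [ 0.23476151  0.52175527 -2.18725443]
held [ 382.4 -413.7   90.9   48.5   -5. ] [0.1741 0.1768]
at [ 387.1 -414.5  180.5] phi 1.484
(583.6, 167.4, 200, 0.035) -> xyz [-145.2, 596.8, -19.6] rot [-0.001, -0.002, 1.449] |d| 615.0
```

Request:
{"op": "play_rows", "data": {
  "xyz": [
    [-10,41,-5],
    [-22,90,-10],
    [-34,140,-15],
    [-46,190,-20],
    [-58,240,-20],
    [-70,290,-20],
    [-82,340,-20],
    [-94,390,-20],
    [-106,440,-20],
    [-118,490,-20]
  ],
  "rot": [
    [0,0,0.14],
    [0,0,0.28],
    [0,0,0.42],
    [0,0,0.56],
    [0,0,0.7],
    [0,0,0.84],
    [0,0,0.98],
    [0,0,1.12],
    [0,0,1.28],
    [0,0,1.449]
  ],
  "grip": [0,0,0,0,0,0,0,0,0,0]
}}

```text
time_s: 39.75
eef_pos: [0.5476, 0.0644, 0.2003]
eef_rot: [0.0, 0.697, 0.717, -0.001]
wrist_force: [-0.0, -0.0, -1.0]
opening: 0.541
grasp_force: 62.3
```

Run:
```python
from h import *
settle(6)
o=readout.get_obs(); print(o['opening'],o['grasp_force'],o['wrist_force'])
mv((583.6,167.4,200,.035))
```

```text
0.5440450880502269 62.33686923980713 [-0.60193625 -0.67348033 -0.8697555 ]
at [547.2  62.1 200.3] phi 0.036
(583.6, 167.4, 200, 0.035) -> xyz [103.9, 40.2, 0.0] rot [-0.002, 0.002, 0.001] |d| 111.0
```

Request:
{"op": "play_rows", "data": {
  "xyz": [
    [20,8,0],
    [45,18,0],
    [70,28,0],
    [90,35,0],
    [104,40,0],
    [104,40,0],
    [104,40,0],
    [104,40,40],
    [104,40,80],
    [104,40,100]
  ],
  "rot": [
    [0,0,0],
    [0,0,0],
    [0,0,0],
    [0,0,0],
    [0,0,0],
    [0,0,0],
    [0,0,0],
    [0,0,0],
    [0,0,0],
    [0,0,0]
  ],
  "grip": [0,0,0,0,0,0,0,0,0,0]
}}

```text
time_s: 41.3
eef_pos: [0.5824, 0.167, 0.0985]
eef_rot: [-0.001, 0.695, 0.719, -0.002]
wrist_force: [0.2, 0.3, -2.1]
opening: 0.544
grasp_force: 62.3
```

Run:
```python
from h import *
settle(6)
o=readout.get_obs(); print(o['opening'],o['grasp_force'],o['wrist_force'])
c,P=look('wrist'); held(c,P)
mv((583.6,167.4,61,.035))
```

```text
0.5429059428080433 62.2715950012207 [ 0.21304044 -0.01834855 -1.49300439]
held [585.2 172.7  90.7  48.4 -88. ] [0.0967 0.0992]
at [585.3 167.9 102.8] phi 0.035
(583.6, 167.4, 61, 0.035) -> xyz [-0.4, -1.8, 41.8] rot [0.003, 0.002, 0.0] |d| 42.0
```

Request:
{"op": "play_rows", "data": {
  "xyz": [
    [0,-1,5],
    [0,-1,14],
    [0,-1,23],
    [0,-1,31],
    [0,-1,37],
    [0,-1,39.5],
    [0,-1,39.5],
    [0,-1,39.5],
    [0,-1,39.5],
    [0,-1,39.5]
  ],
  "rot": [
    [0,0,0],
    [0,0,0],
    [0,0,0],
    [0,0,0],
    [0,0,0],
    [0,0,0],
    [0,0,0],
    [0,0,0],
    [0,0,0],
    [0,0,0]
  ],
  "grip": [0,0,0,0,0,0,0,0,0.7,0.7]
}}

```text
time_s: 42.9
eef_pos: [0.5831, 0.1677, 0.0612]
eef_rot: [0.001, 0.695, 0.719, -0.001]
wrist_force: [0.2, 0.1, 0.1]
opening: 0.7
grasp_force: 0.0
```

Request:
{"op": "play_rows", "data": {
  "xyz": [
    [0,0,0],
    [0,0,0],
    [0,0,-15],
    [0,0,-40],
    [0,0,-80],
    [0,0,-130],
    [0,0,-180],
    [0,0,-220],
    [0,0,-220],
    [0,0,-220]
  ],
  "rot": [
    [0,0,0],
    [0,0,0],
    [0,0,0],
    [0,0,0],
    [0,0,0],
    [0,0,0],
    [0,0,0],
    [0,0,0],
    [0,0,0],
    [0,0,0]
  ],
  "grip": [0.7,0.7,0.7,0.7,0.7,0.7,1,1,1,1]
}}

```text
time_s: 44.15
eef_pos: [0.5827, 0.1681, 0.2814]
eef_rot: [0.001, 0.695, 0.719, -0.001]
wrist_force: [0.8, 0.2, 0.1]
opening: 1.0
grasp_force: 0.0
```

Run:
```python
from h import *
settle(6)
c,P=look('wrist','w13.png'); wet(c,P)
c,P=look('scene')
for ce,p in blobs(c,P,'green')+blobs(c,P,'blue'):
    t=p[p[:,2]>np.percentile(p[:,2],95)-.006]; print(ce.round(),rect(t),p[:,2].max().round(3))
mv((412.2,348.5,200,3.2))
```

```text
purple [280. 182.] zt 0.0595 [582.7 168.3  98.2  46.8 -87.9]
purple [212. 279.] zt 0.0595 [505.1  44.7  99.8  47.4 -87.6]
purple [283. 281.] zt 0.0595 [590.9  46.3  99.5  46.8 -87.6]
[550. 171.] [-61.3 444.4   1.1   0.   61.4] 0.117
[555. 183.] [-53.3 468.7  10.8   7.4 -59.6] 0.09
[448. 293.] [526.7 412.1  97.   51.2  80.8] 0.038
[558. 166.] [-58.1 452.9  17.4   3.3   3.6] 0.164
[202. 228.] [ 745.4 -193.8  127.8   92.6  -81.4] 0.066
[450. 235.] [415.8 348.9  19.5  15.6  73.9] 0.106
at [582.8 168.1 280.6] phi 0.035
(412.2, 348.5, 200, 3.2) -> xyz [186.4, -164.0, 80.5] rot [0.003, 0.003, 3.118] |d| 261.0
```

View pics/w13.png

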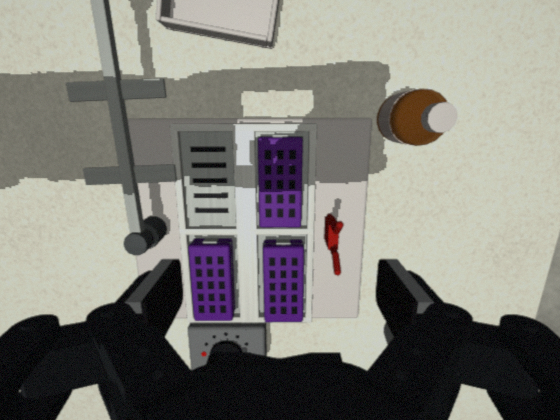

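All three purples lie in bays; the bar is clear with peg at (145,235). Going to the peg.

Request:
{"op": "play_rows", "data": {
  "xyz": [
    [28,-25,10],
    [62,-55,20],
    [97,-86,40],
    [130,-115,60],
    [160,-141,70],
    [186,-164,80],
    [186,-164,80],
    [186,-164,80],
    [186,-164,80],
    [186,-164,80]
  ],
  "rot": [
    [0,0,-0.032],
    [0,0,-0.032],
    [0,0,-0.032],
    [0,0,-0.032],
    [0,0,-0.032],
    [0,0,-0.032],
    [0,0,-0.032],
    [0,0,-0.032],
    [0,0,-0.032],
    [0,0,-0.032]
  ],
  "grip": [1,1,1,1,1,1,1,1,1,1]
}}

```text
time_s: 45.8
eef_pos: [0.4134, 0.3476, 0.2013]
eef_rot: [0.001, 0.684, 0.73, -0.001]
wrist_force: [-0.2, -0.7, 0.5]
opening: 1.0
grasp_force: 0.0
```

Run:
```python
from h import *
settle(6)
c,P=look('wrist')
for ce,p in blobs(c,P,'blue'):
    t=p[p[:,2]>np.percentile(p[:,2],95)-.006]; print(ce.round(),rect(t),p[:,2].max().round(3))
    r=rect(t)
mv((r[0],r[1],92,.067))
```

```text
[278. 213.] [411.4 348.4  22.5  21.9  79.5] 0.104
at [412.6 348.1 201. ] phi 0.067
(np.float64(411.4), np.float64(348.4), 92, 0.067) -> xyz [0.6, -1.2, 109.0] rot [-0.001, 0.002, -0.0] |d| 109.0
```

Grip and lift the bar.

Request:
{"op": "play_rows", "data": {
  "xyz": [
    [0.6,-1.2,35],
    [0.6,-1.2,70],
    [0.6,-1.2,95],
    [0.6,-1.2,109],
    [0.6,-1.2,109],
    [0.6,-1.2,109],
    [0.6,-1.2,109],
    [0.6,-1.2,109],
    [0.6,-1.2,109],
    [0.6,-1.2,109]
  ],
  "rot": [
    [0,0.002,0],
    [0,0.002,0],
    [0,0.002,0],
    [0,0.002,0],
    [0,0.002,0],
    [0,0.002,0],
    [0,0.002,0],
    [0,0.002,0],
    [0,0.002,0],
    [0,0.002,0]
  ],
  "grip": [1,1,1,1,1,0,0,0,0,0]
}}

```text
time_s: 47.4
eef_pos: [0.4115, 0.3486, 0.0923]
eef_rot: [-0.0, 0.683, 0.73, 0.0]
wrist_force: [0.1, 1.4, 0.6]
opening: 0.256
grasp_force: 58.7
```

```bash
cat >> h.py <<'E'
HG=np.array([428.7,102.2])
def pt(th,lift=.21):
    a=.033+th; r=247*np.cos(lift)-20*np.sin(lift); return (*(HG+r*np.array([np.cos(a),np.sin(a)])).round(1),round(92+247*np.sin(lift),1),1.604-np.pi+th)
E
python3 - <<'E'
from h import *
settle(4)
o=readout.get_obs(); print(o['opening'],o['grasp_force'],o['wrist_force'])
mv(pt(1.6,.1),pt(1.6),*[pt(t) for t in np.arange(1.5,.95,-.1)])
E
```

```text
0.2571026014235578 58.823145031929016 [-0.50945337  0.97240877  0.88418897]
at [411.3 348.6  92.1] phi 0.067
(np.float64(413.5), np.float64(345.5), np.float64(116.7), 0.062407346410207065) -> xyz [-3.3, 1.9, -24.6] rot [-0.0, -0.0, 0.005] |d| 25.0
(np.float64(413.9), np.float64(339.1), np.float64(143.5), 0.062407346410207065) -> xyz [-9.7, 1.9, -51.4] rot [-0.0, -0.0, 0.005] |d| 52.0
(np.float64(437.7), np.float64(339.4), np.float64(143.5), np.float64(-0.037592653589793024)) -> xyz [-11.0, 25.7, -51.4] rot [-0.0, -0.0, 0.105] |d| 58.0
(np.float64(461.3), np.float64(337.4), np.float64(143.5), np.float64(-0.1375926535897931)) -> xyz [-14.5, 49.1, -51.4] rot [-0.0, -0.0, 0.205] |d| 73.0
(np.float64(484.6), np.float64(332.9), np.float64(143.5), np.float64(-0.2375926535897932)) -> xyz [-20.6, 72.0, -51.4] rot [-0.0, -0.0, 0.305] |d| 91.0
(np.float64(507.4), np.float64(326.2), np.float64(143.5), np.float64(-0.3375926535897933)) -> xyz [-28.8, 94.3, -51.4] rot [-0.0, -0.0, 0.405] |d| 111.0
(np.float64(529.3), np.float64(317.2), np.float64(143.5), np.float64(-0.4375926535897934)) -> xyz [-39.3, 115.6, -51.5] rot [-0.0, -0.0, 0.505] |d| 132.0
(np.float64(550.3), np.float64(306.1), np.float64(143.5), np.float64(-0.5375926535897935)) -> xyz [-51.7, 135.8, -51.5] rot [-0.0, -0.0, 0.605] |d| 154.0
```

Request:
{"op": "play_rows", "data": {
  "xyz": [
    [-1,1,-10],
    [-3.3,1.5,-24.6],
    [-6,1.9,-38],
    [-9.7,1.9,-51.4],
    [-11,25.7,-51.4],
    [-14.5,49.1,-51.4],
    [-20.6,72,-51.4],
    [-28.8,94.3,-51.4],
    [-39.3,115.6,-51.4],
    [-51.7,135.8,-51.4]
  ],
  "rot": [
    [0,0,0.005],
    [0,0,0.005],
    [0,0,0.005],
    [0,0,0.005],
    [0,0,0.105],
    [0,0,0.205],
    [0,0,0.305],
    [0,0,0.405],
    [0,0,0.505],
    [0,0,0.605]
  ],
  "grip": [0,0,0,0,0,0,0,0,0,0]
}}

```text
time_s: 48.85
eef_pos: [0.5509, 0.3054, 0.1438]
eef_rot: [-0.0, 0.87, 0.492, -0.0]
wrist_force: [-1.9, -1.9, -3.0]
opening: 0.261
grasp_force: 59.3
```

Run:
```python
from h import *
settle(4)
o=readout.get_obs(); print(o['opening'],o['grasp_force'],o['wrist_force'])
mv(*[pt(t) for t in (.9,.8,.7,.6,.5,.4,.3,.2,.1,0)])
```

```text
0.25783560087309776 59.36212599277496 [ 0.25604656 -0.27247136 -3.88027287]
at [550.2 305.9 143.6] phi -0.537
(np.float64(570.1), np.float64(292.9), np.float64(143.5), -0.637592653589793) -> xyz [-1.0, 23.7, 0.1] rot [-0.001, -0.0, 0.101] |d| 24.0
(np.float64(588.4), np.float64(277.9), np.float64(143.5), -0.737592653589793) -> xyz [-4.5, 47.1, 0.1] rot [-0.001, -0.0, 0.201] |d| 47.0
(np.float64(605.1), np.float64(261.0), np.float64(143.5), -0.8375926535897931) -> xyz [-10.5, 70.1, 0.1] rot [-0.001, -0.0, 0.301] |d| 71.0
(np.float64(620.1), np.float64(242.6), np.float64(143.5), -0.937592653589793) -> xyz [-18.6, 92.4, 0.0] rot [-0.001, -0.0, 0.401] |d| 94.0
(np.float64(633.2), np.float64(222.8), np.float64(143.5), -1.037592653589793) -> xyz [-28.9, 113.8, 0.0] rot [-0.001, 0.0, 0.501] |d| 117.0
(np.float64(644.2), np.float64(201.8), np.float64(143.5), -1.1375926535897931) -> xyz [-41.3, 134.0, 0.0] rot [-0.001, 0.0, 0.601] |d| 140.0
(np.float64(653.1), np.float64(179.8), np.float64(143.5), -1.237592653589793) -> xyz [-55.7, 152.9, -0.0] rot [-0.001, 0.0, 0.701] |d| 163.0
(np.float64(659.7), np.float64(157.0), np.float64(143.5), -1.337592653589793) -> xyz [-71.9, 170.2, -0.0] rot [-0.001, 0.0, 0.801] |d| 185.0
(np.float64(664.0), np.float64(133.7), np.float64(143.5), -1.437592653589793) -> xyz [-89.7, 185.9, -0.0] rot [-0.001, 0.0, 0.901] |d| 206.0
(np.float64(666.0), np.float64(110.0), np.float64(143.5), -1.537592653589793) -> xyz [-109.1, 199.7, -0.1] rot [-0.001, 0.0, 1.001] |d| 228.0
```

Request:
{"op": "play_rows", "data": {
  "xyz": [
    [-1,23.7,0],
    [-4.5,47.1,0],
    [-10.5,70.1,0],
    [-18.6,92.4,0],
    [-28.9,113.8,0],
    [-41.3,134,0],
    [-55.7,152.9,0],
    [-71.9,170.2,0],
    [-89.7,185.9,0],
    [-109.1,199.7,0]
  ],
  "rot": [
    [0,0,0.101],
    [0,0,0.201],
    [0,0,0.301],
    [0,0,0.401],
    [0,0,0.501],
    [0,0,0.601],
    [0,0,0.701],
    [0,0,0.801],
    [0,0,0.901],
    [0,0,1.001]
  ],
  "grip": [0,0,0,0,0,0,0,0,0,0]
}}

```text
time_s: 50.3
eef_pos: [0.6672, 0.1103, 0.1449]
eef_rot: [-0.0, 1.0, 0.016, 0.002]
wrist_force: [3.0, 1.1, -2.3]
opening: 0.26
grasp_force: 59.5
```

Run:
```python
from h import *
settle(5)
o=readout.get_obs(); print(o['opening'],o['grasp_force'],o['wrist_force'])
mv(pt(0),pt(0,.1),pt(0,.05),pt(0,0))
```

```text
0.2570131793249305 59.53241407871246 [ 5.87840899  0.49603844 -1.32418712]
at [667.2 110.8 144.8] phi -1.536
(np.float64(666.0), np.float64(110.0), np.float64(143.5), -1.537592653589793) -> xyz [-1.2, 0.8, 1.3] rot [-0.0, -0.004, 0.002] |d| 2.0
(np.float64(672.3), np.float64(110.2), np.float64(116.7), -1.537592653589793) -> xyz [5.0, 0.8, 28.1] rot [-0.0, -0.004, 0.002] |d| 29.0
(np.float64(674.3), np.float64(110.3), np.float64(104.3), -1.537592653589793) -> xyz [6.9, 0.8, 40.5] rot [-0.0, -0.004, 0.002] |d| 41.0
(np.float64(675.6), np.float64(110.3), np.float64(92.0), -1.537592653589793) -> xyz [8.2, 0.8, 52.8] rot [-0.0, -0.004, 0.002] |d| 53.0
```

Request:
{"op": "play_rows", "data": {
  "xyz": [
    [1,0,8],
    [3,0.3,17],
    [5,0.4,26],
    [6.2,0.5,34],
    [7.2,0.5,42],
    [8,0.5,49],
    [8.2,0.5,51],
    [8.2,0.5,51],
    [8.2,0.5,51],
    [8.2,0.5,51]
  ],
  "rot": [
    [0,0,0],
    [0,0,0],
    [0,0,0],
    [0,0,0],
    [0,0,0],
    [0,0,0],
    [0,0,0],
    [0,0,0],
    [0,0,0],
    [0,0,0]
  ],
  "grip": [0,0,0,0,0,0,0,0,1,1]
}}

```text
time_s: 51.8
eef_pos: [0.6729, 0.1106, 0.0919]
eef_rot: [-0.0, 1.0, 0.017, -0.001]
wrist_force: [-0.4, -0.3, -0.1]
opening: 0.676
grasp_force: 0.0
```

Request:
{"op": "play_rows", "data": {
  "xyz": [
    [0,0,0],
    [0,0,0],
    [0,0,0],
    [0,0,-25],
    [-20,0,-75],
    [-70,0,-125],
    [-120,0,-175],
    [-170,0,-200],
    [-195,0,-200],
    [-195,0,-200]
  ],
  "rot": [
    [0,0,0],
    [0,0,0],
    [0,0,0],
    [0,0,0],
    [0,0,0.15],
    [0,0,0.15],
    [0,0,0.15],
    [0,0,0.15],
    [0,0,0.15],
    [0,0,0.15]
  ],
  "grip": [1,1,1,1,1,1,1,1,1,1]
}}

```text
time_s: 53.05
eef_pos: [0.4781, 0.1036, 0.2936]
eef_rot: [-0.0, 0.998, -0.059, 0.001]
wrist_force: [-0.1, 0.1, 0.3]
opening: 1.0
grasp_force: 0.0
```

Run:
```python
from h import *
settle(5)
c,P=look('wrist','w14.png')
np.savez('pics/w14.npz',c=c,P=P)
for k in ['blue','purple','red']:
  for ce,p in blobs(c,P,k):
    t=p[p[:,2]>np.percentile(p[:,2],95)-.006]; print(k,ce.round(),rect(t),np.percentile(p[:,2],98).round(4))
mv((519.5,-60.8,200,1.604))
```

```text
purple [328.  67.] [591.   45.5  98.8  47.6 -87.5] 0.06
purple [202.  92.] [582.6 167.2  98.6  47.  -88. ] 0.06
purple [337. 150.] [505.3  43.8  99.3  48.  -88.1] 0.06
red [268.  13.] [644.3  86.3  11.1   4.8  72.9] 0.0956
red [235.  17.] [643.3 133.3   9.2   6.3  85.5] 0.0964
red [424. 152.] [491.4 -62.2   6.2   5.4  54.5] 0.0486
at [479.8 103.4 291.7] phi -1.689
(519.5, -60.8, 200, 1.604) -> xyz [59.0, 158.3, 91.6] rot [0.003, 0.0, 2.99] |d| 192.0
```

View pics/w14.png

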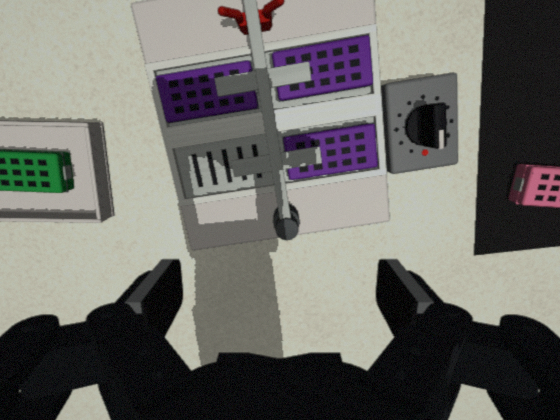

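Run:
```python
from h import *
d=np.load('pics/w14.npz'); P=d['P']
with np.errstate(invalid='ignore'):
    m=(abs(P[...,1]-(.102+.033*(P[...,0]-.4287)))<.02)&(P[...,0]>.46)&(P[...,0]<.62)&(P[...,2]>.068)&(P[...,2]<.11)
b=P[m]; b=b[b[:,2]>.0725]
l=np.polyfit(b[:,0],b[:,1],1); z=np.polyfit(b[:,0],b[:,2],1); print(len(b),'swing',l[0]-.033,'lift',z[0],np.polyval(z,.6))
with np.errstate(invalid='ignore'):
    m=(P[...,2]>.075)&(P[...,2]<.095)&(P[...,1]<-.02)&(P[...,1]>-.1)&(P[...,0]>.48)&(P[...,0]<.56)
print('knob',rect(P[m]),P[m][:,2].mean())
mv((519.5,-60.8,200,-1.538))
```

```text
1924 swing 0.007727511195328787 lift -0.006653986060418332 0.0752560182371339
knob [521.3 -60.4  44.5  14.2   1.9] 0.0838040688875709
at [479.8 103.4 291.7] phi -1.689
(519.5, -60.8, 200, -1.538) -> xyz [59.0, 158.3, 91.6] rot [-0.0, 0.002, -0.151] |d| 192.0
```

Request:
{"op": "play_rows", "data": {
  "xyz": [
    [6,16,0],
    [13,35,0],
    [20,54,0],
    [27,73,0],
    [34,92,0],
    [41,111,0],
    [48,130,0],
    [55,148,0],
    [59,158,0],
    [59,158,0]
  ],
  "rot": [
    [0,0,-0.17],
    [0,0,-0.34],
    [0,0,-0.51],
    [0,0,-0.68],
    [0,0,-0.85],
    [0,0,-1.02],
    [0,0,-1.19],
    [0,0,-1.36],
    [0,0,-1.53],
    [0,0,-1.7]
  ],
  "grip": [0.6,0.6,0.6,0.6,0.6,0.6,0.6,0.6,0.6,0.6]
}}

```text
time_s: 54.6
eef_pos: [0.5197, -0.0615, 0.2914]
eef_rot: [-0.001, 0.702, 0.712, -0.001]
wrist_force: [0.4, -0.3, 1.1]
opening: 0.601
grasp_force: 0.0
```

Request:
{"op": "play_rows", "data": {
  "xyz": [
    [0,0,0],
    [0,0,10],
    [0,0,20],
    [0,0,40],
    [0,0,60],
    [0,0,80],
    [0,0,91],
    [0,0,91],
    [0,0,91],
    [0,0,91]
  ],
  "rot": [
    [0,0,-0.17],
    [0,0,-0.34],
    [0,0,-0.51],
    [0,0,-0.68],
    [0,0,-0.85],
    [0,0,-1.02],
    [0,0,-1.19],
    [0,0,-1.36],
    [0,0,-1.53],
    [0,0,-1.59]
  ],
  "grip": [0.6,0.6,0.6,0.6,0.6,0.6,0.6,0.6,0.6,0.6]
}}

```text
time_s: 55.85
eef_pos: [0.5194, -0.0606, 0.2005]
eef_rot: [-0.001, -0.017, 1.0, 0.0]
wrist_force: [-0.4, -0.7, 0.4]
opening: 0.6
grasp_force: 0.0
```

Run:
```python
from h import *
settle(5)
print(readout.get_obs()['q'].round(2))
c,P=look('wrist')
with np.errstate(invalid='ignore'):
    m=(P[...,2]>.078)&(P[...,2]<.092)&(P[...,1]<-.02)&(P[...,1]>-.1)&(P[...,0]>.48)&(P[...,0]<.56)
r=rect(P[m]);print('knob',r,P[m][:,2].mean())
mv((r[0],r[1],77,1.604))
```

```text
[-0.34  0.12  1.79 -0.    1.24 -1.94]
knob [520.4 -62.1  44.1  13.5   1.7] 0.0849716013157386
at [519.2 -60.4 201. ] phi 1.6
(np.float64(520.4), np.float64(-62.1), 77, 1.604) -> xyz [-1.3, -1.7, 124.0] rot [0.0, -0.001, -0.004] |d| 124.0
```

Request:
{"op": "play_rows", "data": {
  "xyz": [
    [-1,-1,35],
    [-1,-1,70],
    [-1,-1,95],
    [-1,-1,112],
    [-1,-1,121],
    [-1,-1,124],
    [-1,-1,124],
    [-1,-1,124],
    [-1,-1,124],
    [-1,-1,124]
  ],
  "rot": [
    [0,0,0],
    [0,0,0],
    [0,0,0],
    [0,0,0],
    [0,0,0],
    [0,0,0],
    [0,0,0],
    [0,0,0],
    [0,0,0],
    [0,0,0]
  ],
  "grip": [0.6,0.6,0.6,0.6,0.6,0.6,0,0,0,0]
}}

```text
time_s: 57.4
eef_pos: [0.5207, -0.0618, 0.0783]
eef_rot: [0.0, -0.015, 1.0, -0.0]
wrist_force: [-2.4, -1.8, 5.8]
opening: 0.154
grasp_force: 61.1
```

Run:
```python
from h import *
settle(4)
o=readout.get_obs(); print(o['opening'],o['grasp_force'],o['wrist_force'],o['torque'])
mv((520.4,-61.3,77,1.604))
```

```text
0.14988757885455456 61.124714612960815 [-1.63264126 -1.41822701  5.37829108] [-0.16005275  0.29128391  0.04714576]
at [520.7 -61.8  78.3] phi 1.601
(520.4, -61.3, 77, 1.604) -> xyz [0.3, 0.5, 1.3] rot [-0.001, 0.001, -0.003] |d| 1.0
```

Request:
{"op": "play_rows", "data": {
  "xyz": [
    [0,0,0],
    [0,0,0],
    [0,0,0],
    [0,0,0],
    [0,0,0],
    [0,0,0],
    [0,0,0],
    [0,0,0],
    [0,0,0],
    [0,0,0]
  ],
  "rot": [
    [0,0,0.1],
    [0,0,0.2],
    [0,0,0.3],
    [0,0,0.4],
    [0,0,0.5],
    [0,0,0.6],
    [0,0,0.7],
    [0,0,0.8],
    [0,0,0.8],
    [0,0,0.8]
  ],
  "grip": [0,0,0,0,0,0,0,0,0,0]
}}

```text
time_s: 58.85
eef_pos: [0.5209, -0.0613, 0.0783]
eef_rot: [0.001, 0.376, 0.927, 0.0]
wrist_force: [0.0, 0.2, 5.5]
opening: 0.148
grasp_force: 61.2
```

Run:
```python
from h import *
settle(3)
o=readout.get_obs(); print(o['opening'],o['grasp_force'],o['wrist_force'],o['torque'])
mv((520.4,-61.3,77,.033))
```

```text
0.1488204090170481 61.20815634727478 [-0.9503358   0.5864041   5.47695494] [ 0.20575955  0.1106488  -0.0712259 ]
at [520.9 -61.3  78.3] phi 0.801
(520.4, -61.3, 77, 0.033) -> xyz [0.4, -0.4, 1.3] rot [0.001, 0.001, 0.768] |d| 1.0
```

Request:
{"op": "play_rows", "data": {
  "xyz": [
    [0,0,0],
    [0,0,0],
    [0,0,0],
    [0,0,0],
    [0,0,0],
    [0,0,0],
    [0,0,0],
    [0,0,0],
    [0,0,0],
    [0,0,0]
  ],
  "rot": [
    [0,0,0.1],
    [0,0,0.2],
    [0,0,0.3],
    [0,0,0.4],
    [0,0,0.5],
    [0,0,0.6],
    [0,0,0.7],
    [0,0,0.775],
    [0,0,0.775],
    [0,0,0.775]
  ],
  "grip": [0,0,0,0,0,0,0,0,0,0]
}}

```text
time_s: 60.25
eef_pos: [0.5215, -0.0611, 0.0783]
eef_rot: [0.001, 0.697, 0.717, 0.001]
wrist_force: [3.0, 3.4, 5.6]
opening: 0.153
grasp_force: 61.2
```

Request:
{"op": "play_rows", "data": {
  "xyz": [
    [0,0,0],
    [0,0,0],
    [0,0,0],
    [0,0,0],
    [0,0,-20],
    [0,0,-60],
    [0,0,-110],
    [0,0,-160],
    [0,0,-200],
    [0,0,-200]
  ],
  "rot": [
    [0,0,0],
    [0,0,0],
    [0,0,0],
    [0,0,0],
    [0,0,0],
    [0,0,0],
    [0,0,0],
    [0,0,0],
    [0,0,0],
    [0,0,0]
  ],
  "grip": [0,0.5,0.5,0.5,0.5,0.5,0.5,0.5,0.5,0.5]
}}

```text
time_s: 61.5
eef_pos: [0.5219, -0.0621, 0.2812]
eef_rot: [0.003, 0.698, 0.716, 0.001]
wrist_force: [0.0, 0.1, -1.3]
opening: 0.501
grasp_force: 0.0
```

Run:
```python
from h import *
settle(4)
c,P=look('wrist','w15.png')
with np.errstate(invalid='ignore'):
    m=(P[...,2]>.078)&(P[...,2]<.092)&(P[...,1]<-.02)&(P[...,1]>-.1)&(P[...,0]>.48)&(P[...,0]<.56)
print('knob',rect(P[m]),P[m][:,2].mean()); wet(c,P)
c,P=look('scene')
for k in ['green','blue','purple']:
  for ce,p in blobs(c,P,k):
    t=p[p[:,2]>np.percentile(p[:,2],95)-.006]; print(k,ce.round(),rect(t),np.percentile(p[:,2],98).round(4))
print(readout.get_obs()['wrist_force'])
```

```text
knob [521.  -60.8  44.5  13.2 -88.2] 0.08500787051442182
purple [269.  84.] zt 0.0596 [505.   44.2  98.9  47.2 -88.5]
purple [353.  85.] zt 0.0596 [590.4  44.8  98.5  48.2 -87.6]
green [556. 180.] [-54.9 466.1  14.9   9.4 -78.7] 0.086
green [556. 198.] [-53.9 481.5  22.1   9.6  68.5] 0.0355
green [449. 294.] [525.7 412.6  97.   50.7  81.4] 0.037
blue [557. 165.] [-59.7 451.8   5.9   4.1  44.1] 0.1486
blue [202. 228.] [ 744.9 -193.6  128.5   92.6  -83.8] 0.0641
blue [309. 249.] [678.7 112.7  22.4  17.4   8.7] 0.1057
purple [265.  82.] [-106.  -709.8   57.5   56.1  -49.7] 0.1426
purple [321. 222.] [509.9  40.5  90.2  49.1 -87.3] 0.0623
purple [302. 237.] [621.3  87.   58.3  31.3  22.1] 0.092
purple [350. 258.] [586.8 168.9  96.1  48.8 -86.3] 0.0614
[-0.13477224 -0.16766598 -0.43398735]
```

View pics/w15.png

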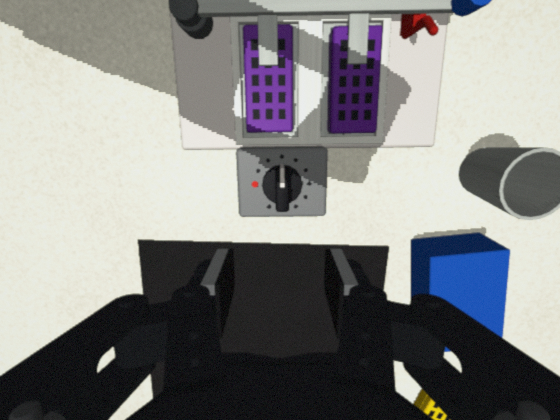

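The pointer at (282,175) is 90° clockwise from the red dot (three clicks); the cassettes, bar and green cassette are all in place.

```bash
python3 -c "
from h import *
print(ctrl.hand_in())"
```

```text
the job is handed in; nothing more can be done
None
```

The job is handed in: the green cassette is flat in the basket, all three purple cassettes are flat in their own bays, the bar is back in the notch and the timer is at three clicks. I checked each in the final camera views, but hand-in returned no verdict.

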